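# Shut and lock the lid of the tracing light box

## Task

Press the raised lid of the light box fully shut. Then, with the red-handled key and never with the fingers on the screws, turn both brass screws in the lid clockwise to their stops so that their slots point along the red marks. Finally stand the key back in its wooden rack, collar resting on the top, and let go of it; leave the ink bottle, the bowl and the brass paperweight where they are.

Things in the scene. Friction and masses are not known exactly. Their poses are not given: they have to be found in the camera images.
- lightbox: Grey tracing light box fixed to the table, 200 (its x) by 260 (its y) by 60 mm high, open-topped under its lid. Origin: centre of the underside; its x points away from the robot (yaw 0 = world x) to the hinged side, z up. With the lid shut the lid's top face is 68 mm and the tops of the screw heads 77 mm above the origin.
- lid (a joint): Angle of the lid in rad: 0 shut (a stop), grows as its front edge (the side nearest the robot) rises. The hinge line lies along the box's y at 100 mm in +x and 60 mm up from the box's origin. The lid stays where it is left (stiff hinge, about 0.6 N m friction): some 5 N down on the front edge shuts it. Starts 0.35 to 0.7.
- lid_press (a point): Middle of the black rubber pad on the lid's front aluminium band, on the top face, mid-way between the screws: the place to press. 178 mm from the hinge line along the lid. The band is 44 mm wide, 260 mm long, 8 mm thick. Its axes are the lid's (z out of the top face, x towards the hinge).
- left_screw (a joint): Angle of the left (+y) captive screw in rad: grows clockwise seen from above; 1.57 is locked, at its stop (slot along the box's y, in line with two red marks); 0 is open, also a stop (slot along the box's x). Starts 0 to 0.3. Turning takes 0.08 N m; it stays where it is left.
- left_slot (a point): Centre of the slot's floor in the left screw's head. x: along the slot, z: out of the head. The head is brass, 32 mm across, 9 mm proud of the lid; its slot is 7 mm wide, 7 mm deep, 29 mm long and open at both ends. It lies on the lid 178 mm from the hinge line, 95 mm to +y of the middle (70 mm above the box's origin when the lid is shut). It turns with the screw.
- right_screw (a joint): The same for the right (-y) screw.
- right_slot (a point): The same for the right screw, 95 mm to -y of the middle.
- rack: Dark wooden rack for the key, fixed to the table, 90 (x) by 60 (y) by 62 mm high: a base, two end walls at its +x and -x ends and a 6 mm top plate. Origin: centre of the underside, z up.
- rack_slot (a point): Centre of the upright through slot in the rack's top plate, at the top face (62 mm up). The slot is 34 mm long along the rack's x and 14 mm wide along its y.
- key_center (a point): Centre of the key's red paddle handle: 44 wide (its x), 12 thick (y), 52 mm high; grasp the flat faces from above. z up along the key. 30 mm below is the underside of a steel collar (34 x 28 x 4 mm), then a 10 mm round shank and a flat blade 22 wide (x), 4 thick (y), 14 mm high, its foot 74 mm below this point. About 90 g. Starts racked, collar on the plate (this point 92 mm up), blade along the slot.
- ink: Loose black ink bottle with a paper label, 60 mm across, 130 mm high. Origin: centre of its underside. Leave alone.
- bowl: Loose white china bowl, 110 mm across, 50 mm high, beside the light box. Origin: centre of its underside. Leave alone.
- weight: Loose brass paperweight bar, 28 x 160 x 16 mm with a small knob, beside the light box. Origin: centre of its underside. Leave alone.
Not all that is in view belongs to the job. Of the things that look like the part that bears key_center, the largest one is meant.

How it is judged:
By the outcome, as a careful person would: the job done as asked, in the order asked, and still so for the second after the job is handed in, with the robot touching nothing.
It also fails if it takes over 72 s, if anything falls off the work surface, if the arm or the gripper's body presses on something with over 40 N, if the wrist force passes 120 N, or if a joint passes its speed limit or range.

## Robot

A 6-joint arm with a two-finger parallel gripper is mounted at the origin on the work surface. World frame = base frame: x ahead of the robot, y to its left, z up, the work surface at z = 0. Lengths are in mm, angles in rad, forces in N, time in s.
With the tool pointing down it reaches from about 300 to 775 mm from the base axis. Payload 14.6 kg.
Tool frame: the origin (TCP) lies at the very end of the fingers, on their centre line; the grasp point (between the pads) lies behind it (hold_point_z is the y of the grasp point in the tool frame, in mm); y points along the fingers, z is the direction in which the jaws open and shut, and the axes are right-handed (so a half turn about y gives the same grasp; the last joint's range is limited). The gripper opens to 94 mm and grips with 3 to 60 N. Pads are 16 mm wide; open, the fingers measure 119 mm over their backs; the gripper's body (75 mm by 177 mm) begins 78 mm behind the grasp point.
Start: joints at [-1.186, 0.3, 1.521, -0, 1.321, -0.067], TCP at [240.114, -494.808, 205.446] pointing down, gripper open.
Joint ranges: [-3.03, 3.03], [-0.79, 2.21], [0.23, 2.52], [-1.04, 4.18], [0, 3.07], [-2.55, 2.55]. Speed limits (rad/s): [2.22, 2.22, 2.57, 3.14, 3.14, 3.14].

## Interface

Orientations are given as a rotation vector (axis times angle).
In Python, from plant import * gives the robot as it stands.
- The arm moves only by the tool move_arm, never from a script. Its argument "targets" is a list of rows, each an object of numbers: "dx", "dy", "dz": the shift along the tool's x, y, z in m; "ax", "ay", "az": the turn, a rotation vector about the tool's x, y, z in degrees; "claw": the closure, from -1 (fully open) to 1 (shut), so that 0 is half open. In form: [{"dx": .., "dy": .., "dz": .., "ax": .., "ay": .., "az": .., "claw": ..}, ...]. A call has 1 to 5 rows; each row is the pose to reach, as a shift and turn from the pose commanded when the call began, along the tool's axes at that moment; what a row does not reach only later rows make up. A row lasts 1/8 s, in which the tool goes at most 62.5 mm and 10.7 degrees, less where a joint would pass 70% of its speed; a pose out of reach is approached as far as the arm can. A call with a gripper value outside its range is refused whole. The fingers move at their own pace and stop on an object; "force" is the grip in N (left out, the last holds). Time passes only in rows, so rows that repeat a pose let the fingers close. It gives the time, the measured TCP pose, the force and the opening at its end, in the units of the state.
- read_state(): the state, without advancing time (a new reading comes with each control period).
- camera(name): name is "scene" or "top" or "wrist"; returns (picture, depth): 480x640x3 uint8, red, green, blue; 480x640 float32, mm along the optical axis (not along the pixel's ray), 0 where there is no reading.
- calibration(name): a dict with "K" (3x3 intrinsics, pixels), "position" and "attitude" of the camera in the world. Camera axes: x right, y down, z forward; pixel columns grow to the right and rows downward; lengths in mm; the calibration is good to about 2 mm. A picture is of the moment at which its call begins: read the wrist's pose just before it. calibration takes no time and is no camera call; for the wrist camera it gives the pose at the moment of the call.
- finish_job(): hands the job in, once; it reports no verdict.
Trained networks look in the newest picture that a camera, given by its name, has taken for a name from the list of things; names that differ only in an ending like _2 or _b are one class to them, and where a whole thing is asked for, a point or a joint stands for the part that bears it (a point fixed in the world has none). Each returns a list of dicts, best first, with "confidence" (0 to 1); they miss things now and then, are a little off and sometimes report something else, mostly with a low value. They report only what shows in the picture. A call takes as long as a camera call. They do not tell look-alikes from the thing itself.
- look_for(camera, query): "centre" ([column, row] in pixels, amid what is visible of it).
- place_of(camera, query): "centre" ([column, row] in pixels: a listed point, or the origin of a listed thing).
The state is a dict: "clock": time; "joints": joint angles; "joint_velocities": joint speeds; "joint_efforts": joint torques, N m; "ee_pos": TCP position; "eef_rot": TCP orientation; "contact_force": force on the tool from outside, world axes, zero at the start; "ft_torque": the same for the moment, N m; "opening": finger opening in mm.
Only numpy, scipy, OpenCV 4.12 (cv2) and the standard library are available. Lean on these libraries where they do the work, as an engineer would, in place of code of your own. Each camera call takes 0.05 s, during which the arm holds its last target. There are 200 camera calls.

## Working session

There is one attempt and no reset: what is moved stays moved. The work goes in short steps, Python scripts to look and compute and a tool call to move; the robot and the scene stay as the last step left them, time stands still between calls to the robot, and variables do not carry over. Pictures are saved under pics/ and viewed, about 8 in all and at most 12, crops included, and the job is handed in when it is done.

Besides the shell and the picture viewer there is one more tool, called after "Request:" by a JSON object that holds its "fn" and its "kwargs". move_arm: Moves the arm, as the interface text tells. Its arguments: {"type":"object","properties":{"targets":{"type":"array"},"force":{"type":"number"}},"required":["targets"]}

```bash
ls; mkdir -p pics
cat > h.py <<'E'
from plant import *
import numpy as np, cv2
from scipy.spatial.transform import Rotation as R
def att(c):
    a=np.array(c["attitude"],float)
    return a if a.shape==(3,3) else R.from_rotvec(a).as_matrix()
def w(c,u,v,d):
    K=np.array(c["K"]); return np.array(c["position"])+att(c)@(np.linalg.inv(K)@[u,v,1]*d)
def med(D,u,v,r=2):
    p=D[int(v)-r:int(v)+r+1,int(u)-r:int(u)+r+1]; p=p[p>0]; return np.median(p) if p.size else 0
def shot(n,f=None):
    c=calibration(n); I,D=camera(n)
    if f: cv2.imwrite('pics/'+f,I[:,:,::-1])
    return c,I,D
def cloud(c,D):
    v,u=np.mgrid[:480,:640]; K=np.array(c["K"])
    P=np.stack([u,v,np.ones_like(u)],-1)@np.linalg.inv(K).T*D[...,None]
    return P@att(c).T+np.array(c["position"])
def project(c,p):
    q=np.array(c["K"])@(att(c).T@(np.array(p)-np.array(c["position"]))); return q[:2]/q[2]
E
python3 - <<'E'
from h import *
s=read_state();print(s)
for n in("top","scene"):
    c,I,D=shot(n,n+'0.png'); print(n,c)
    for q in("key_center","left_slot","right_slot","lid_press","rack_slot","lightbox"):
        for r in place_of(n,q)[:3]:
            u,v=r["centre"]; print(q,round(r["confidence"],2),np.round([u,v]),np.round(w(c,u,v,med(D,u,v)),0))
E
```

```text
pics
{'clock': 0.0, 'joints': array([-1.18557215e+00,  3.00439130e-01,  1.52161669e+00,  7.06244206e-06,
        1.32071181e+00, -6.66437694e-02]), 'joint_velocities': array([-0.00056028, -0.00119787,  0.00120324, -0.00083862,  0.0019637 ,
       -0.00209742]), 'joint_efforts': array([-6.95366889e-04, -5.31808126e+01, -3.52742708e+01,  7.08305743e-02,
        2.44302111e-02, -7.99634245e-05]), 'ee_pos': array([ 240.0273842 , -494.54845173,  204.88881054]), 'eef_rot': array([-0.45315907,  1.97186172, -1.96951372]), 'contact_force': array([-0.20691076, -0.25238021, -0.61413384]), 'ft_torque': array([ 0.01967781,  0.02511528, -0.00494859]), 'opening': 94.03860423545323}
top {'K': array([[518.21856434,   0.        , 317.77718986],
       [  0.        , 518.21856434, 239.72074597],
       [  0.        ,   0.        ,   1.        ]]), 'position': array([ 408.80271156,  -26.97973544, 1201.22847808]), 'attitude': array([-2.17961543,  2.1142588 , -0.20590593])}
key_center 0.65 [411. 286.] [ 502. -261.   69.]
key_center 0.58 [460. 282.] [ 510. -359.  108.]
key_center 0.44 [500. 272.] [ 539. -4
[... 237 characters left out ...]
ghtbox 0.76 [281. 255.] [547.  21. 174.]
scene {'K': array([[595.22067671,   0.        , 313.38445598],
       [  0.        , 595.22067671, 240.49867707],
       [  0.        ,   0.        ,   1.        ]]), 'position': array([1121.53975401, -610.89622502,  970.97314325]), 'attitude': array([-2.26412656, -0.96208321,  0.35013331])}
key_center 0.81 [168. 301.] [ 519. -372.  115.]
key_center 0.71 [208. 283.] [ 502. -280.   66.]
key_center 0.69 [138. 356.] [ 537. -461.   57.]
left_slot 0.55 [362. 144.] [521. 114. 190.]
right_slot 0.63 [309. 197.] [554. -67. 185.]
lid_press 0.85 [338. 176.] [545.  23. 174.]
rack_slot 0.63 [171. 307.] [ 522. -372.  102.]
lightbox 0.57 [347. 240.] [633. -39. 108.]
```

View pics/top0.png

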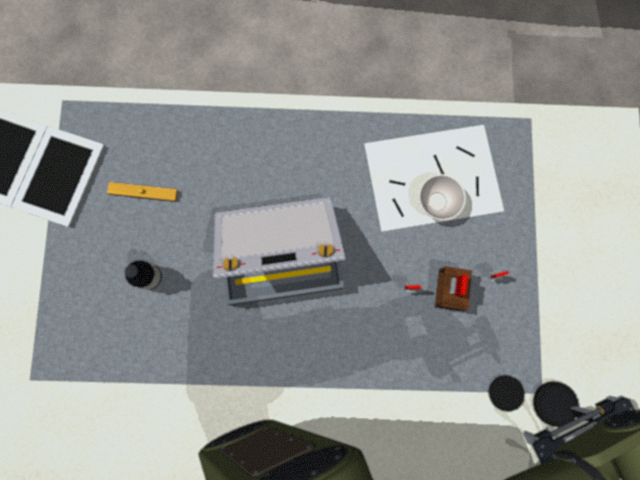

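View pics/scene0.png

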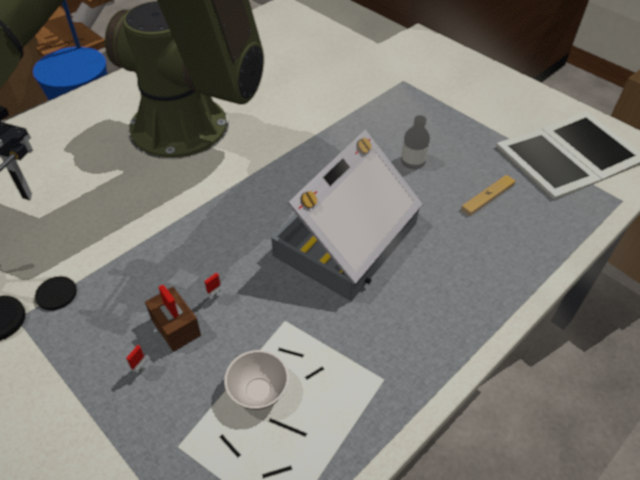

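Top view: box at columns 215–345 with its lid raised, screws at about (231,263) and (325,250), pad at (279,258). The rack with the large key is at (456,288), with small red decoys at (413,287) and (500,274), the bottle at (142,274), bowl at (442,198), and weight at (143,191). The scene view agrees. Next I'll fit the shapes from depth.

Run:
```python
from h import *
for n in("top","scene"):
    c,I,D=shot(n); P=cloud(c,D); ok=D>0
    hsv=cv2.cvtColor(I,cv2.COLOR_RGB2HSV)
    m=ok&(P[...,0]>505)&(P[...,0]<720)&(P[...,1]>-120)&(P[...,1]<170)&(P[...,2]>85)&(P[...,2]<215)&(hsv[...,1]<40)&(hsv[...,2]>120)
    X=P[m]
    for _ in range(4):
        mu=X.mean(0); nn=np.linalg.svd(X-mu,full_matrices=False)[2][2]; nn*=np.sign(nn[2]); r=(X-mu)@nn; X=X[abs(r)<2.5*r.std()+.5]
    a=np.arccos(nn[2]); yaw=np.arctan2(-nn[1],-nn[0]); print(n,len(X),'rms',r.std(),'lid a',a,'yaw',yaw,mu)
    Ry=R.from_euler('z',yaw).as_matrix()
    for q in("left_slot","right_slot","lid_press"):
        for e in place_of(n,q)[:1]:
            u,v=e["centre"]; K=np.array(c["K"]); d=att(c)@np.linalg.inv(K)@[u,v,1]; o=np.array(c["position"])
            off=0 if q=="lid_press" else 2
            t=((mu+off*nn-o)@nn)/(d@nn); p=o+t*d; 
            # local lid coords relative hinge: x=-178, z=8(+2)
            zl=8+off; hx=p-Ry@R.from_euler('y',a).as_matrix()@np.array([-178,{'left_slot':95,'right_slot':-95,'lid_press':0}[q],zl])
            print(q,p.round(1),'hinge mid',hx.round(1),'box o',(hx-Ry@[100,0,60]).round(1))
    red=ok&((hsv[...,0]<8)|(hsv[...,0]>172))&(hsv[...,1]>150)&(hsv[...,2]>60)&(abs(P[...,0]-510)<70)&(abs(P[...,1]+362)<45)&(P[...,2]>70)
    X=P[red]; print('key n',len(X),X.min(0).round(),X.max(0).round())
    T=X[X[:,2]>108]; print('top',len(T),cv2.minAreaRect(T[:,:2].astype(np.float32)),T[:,2].mean())
    m=ok&(abs(P[...,0]-510)<80)&(abs(P[...,1]+362)<60)&(abs(P[...,2]-62)<5)&~red
    X=P[m]; print('rack',len(X),cv2.minAreaRect(X[:,:2].astype(np.float32)),X[:,2].mean())
```

```text
top 6026 rms 1.375260044712417 lid a 0.6873391508841555 yaw -2.966954495008477 [586.70863033  34.47133839 138.31205237]
left_slot [528.4 122.3 175.5] hinge mid [382.6 193.1  54.9] box o [481.1 210.5  -5.1]
right_slot [557.7 -73.7 179.8] hinge mid [ 445.  -190.1   59.1] box o [ 543.5 -172.7   -0.9]
lid_press [540.3  19.7 177.9] hinge mid [409.8  -3.3  58.8] box o [508.3  14.   -1.2]
key n 220 [ 483. -372.   74.] [ 527. -354.  122.]
top 135 ((505.5676574707031, -363.1812744140625), (12.695450782775879, 43.5832633972168), 82.00723266601562) 115.74598060021619
rack 831 ((502.0063171386719, -363.7720947265625), (61.60166549682617, 90.36978912353516), 83.5570068359375) 61.52442380571721
scene 7837 rms 1.7473229731930244 lid a 0.6885506013174453 yaw -2.965167332634466 [589.03980483  25.75808313 135.07886053]
left_slot [517.  114.  183.3] hinge mid [371.2 184.5  62.5] box o [469.7 202.    2.5]
right_slot [550.7 -64.4 181.8] hinge mid [ 438.3 -181.    61. ] box o [ 536.7 -163.4    1. ]
lid_press [536.4  20.6 178.5] hinge mid [406.1  -2.6  59.2] box o [504.5  15.   -0.8]
key n 284 [ 483. -374.   71.] [ 526. -359.  121.]
top 156 ((504.74163818359375, -365.484619140625), (12.789875984191895, 44.00905227661133), 82.2147216796875) 116.2160870452088
rack 1098 ((498.71319580078125, -365.4601745605469), (60.74470520019531, 95.97055053710938), 83.14702606201172) 61.75370375114312
```

```bash
cat >> h.py <<'E'
def rot(jaw):  # tool y down, tool z (jaws) at world yaw jaw
    z=np.array([np.cos(jaw),np.sin(jaw),0]); y=np.array([0,0,-1.]); return np.stack([np.cross(y,z),y,z],1)
def goal(p,jaw=None,s=None):
    s=s or read_state(); A=R.from_rotvec(s["eef_rot"]).as_matrix()
    d=A.T@(np.array(p)-s["ee_pos"])/1000
    B=A if jaw is None else min((rot(jaw),rot(jaw+np.pi)),key=lambda b:np.linalg.norm(R.from_matrix(A.T@b).as_rotvec()))
    return d.round(4),R.from_matrix(A.T@B).as_rotvec(degrees=True).round(1)
def show(s=None):
    s=s or read_state(); A=R.from_rotvec(s["eef_rot"]).as_matrix()
    print('t',round(s["clock"],2),'tcp',s["ee_pos"].round(1),'jaw',round(np.degrees(np.arctan2(A[1,2],A[0,2])),1),'x',A[:,0].round(2),'y',A[:,1].round(3),'F',s["contact_force"].round(1),'M',s["ft_torque"].round(2),'open',round(s["opening"],1),'q',s["joints"].round(2))
E
python3 - <<'E'
from h import *
import plant
print([ (n,getattr(plant,n)) for n in dir(plant) if 'hold' in n.lower()], dir(plant))
show()
for p in([420,-180,240],[538,20,235]): print(goal(p,0.175+np.pi/2))
E
```

```text
[('hold_point_z', -18.8)] ['MotionError', '__builtins__', '__cached__', '__doc__', '__file__', '__loader__', '__name__', '__package__', '__spec__', 'calibration', 'camera', 'finish_job', 'hold_point_z', 'look_for', 'place_of', 'read_state']
t 1.1 tcp [ 240.1 -494.8  205.4] jaw -64.1 x [-0.9  -0.44  0.  ] y [-0.  0. -1.] F [0.6 0.6 0.2] M [ 0.01 -0.07  0.  ] open 93.8 q [-1.19  0.3   1.52 -0.    1.32 -0.07]
(array([-0.2993, -0.0346, -0.2047]), array([ 0. , 15.9,  0. ]))
(array([-0.4928, -0.0296, -0.3331]), array([ 0. , 15.9,  0. ]))
```

Request:
{"fn": "move_arm", "kwargs": {"targets": [{"dx": -0.05,"dy": -0.02,"dz": -0.034,"claw": 1},{"dx": -0.1,"dy": -0.03,"dz": -0.068,"claw": 1},{"dx": -0.15,"dy": -0.03,"dz": -0.102,"claw": 1},{"dx": -0.2,"dy": -0.03,"dz": -0.136,"claw": 1},{"dx": -0.25,"dy": -0.03,"dz": -0.17,"claw": 1}], "force": 20}}

```text
schema error: expected keys dx, dy, dz, ax, ay, az, claw
```

Request:
{"fn": "move_arm", "kwargs": {"targets": [{"dx": -0.05,"dy": 0,"dz": -0.034,"claw": 1},{"dx": -0.1,"dy": 0,"dz": -0.068,"claw": 1},{"dx": -0.15,"dy": 0,"dz": -0.102,"claw": 1},{"dx": -0.2,"dy": 0,"dz": -0.136,"claw": 1},{"dx": -0.243,"dy": 0,"dz": -0.163,"claw": 1}]}}

```text
schema error: expected keys dx, dy, dz, ax, ay, az, claw
```

Run:
```python
from h import *
show()
h=np.array([668.9,43,58.8])
for a in(.688,.58,.46,.34,.22,.1,.03,0,-.03,-.06):
    r=np.array([-178*np.cos(a)+8*np.sin(a),178*np.sin(a)+8*np.cos(a)])
    print(a,goal(h+[r[0]*.985,r[0]*.174,r[1]]))
```

```text
t 1.1 tcp [ 240.1 -494.8  205.4] jaw -64.1 x [-0.9  -0.44  0.  ] y [-0.  0. -1.] F [0.6 0.6 0.2] M [ 0.01 -0.07  0.  ] open 93.8 q [-1.19  0.3   1.52 -0.    1.32 -0.07]
0.688 (array([-0.4932,  0.0274, -0.3328]), array([0., 0., 0.]))
0.58 (array([-0.4816,  0.0424, -0.3361]), array([0., 0., 0.]))
0.46 (array([-0.4706,  0.0604, -0.3393]), array([0., 0., 0.]))
0.34 (array([-0.4617,  0.0797, -0.3418]), array([0., 0., 0.]))
0.22 (array([-0.4551,  0.1   , -0.3437]), array([0., 0., 0.]))
0.1 (array([-0.451 ,  0.1209, -0.3448]), array([0., 0., 0.]))
0.03 (array([-0.4496,  0.1333, -0.3452]), array([0., 0., 0.]))
0 (array([-0.4493,  0.1386, -0.3453]), array([0., 0., 0.]))
-0.03 (array([-0.4492,  0.144 , -0.3453]), array([0., 0., 0.]))
-0.06 (array([-0.4492,  0.1493, -0.3453]), array([0., 0., 0.]))
```

All keys are needed.

Request:
{"fn": "move_arm", "kwargs": {"targets": [{"dx": -0.05,"dy": -0.02,"dz": -0.034,"ax": 0,"ay": 0,"az": 0,"claw": 1},{"dx": -0.1,"dy": -0.03,"dz": -0.068,"ax": 0,"ay": 0,"az": 0,"claw": 1},{"dx": -0.15,"dy": -0.03,"dz": -0.102,"ax": 0,"ay": 0,"az": 0,"claw": 1},{"dx": -0.2,"dy": -0.03,"dz": -0.136,"ax": 0,"ay": 0,"az": 0,"claw": 1},{"dx": -0.25,"dy": -0.03,"dz": -0.17,"ax": 0,"ay": 0,"az": 0,"claw": 1}], "force": 20}}

```text
clock: 1.72
ee_pos: [391.4, -231.0, 235.7]
eef_rot: [-0.452, 1.97, -1.971]
contact_force: [0.6, -1.1, 0.2]
opening: 47.6
```

Request:
{"fn": "move_arm", "kwargs": {"targets": [{"dx": -0.05,"dy": 0,"dz": -0.034,"ax": 0,"ay": 0,"az": 0,"claw": 1},{"dx": -0.1,"dy": 0,"dz": -0.068,"ax": 0,"ay": 0,"az": 0,"claw": 1},{"dx": -0.15,"dy": 0,"dz": -0.102,"ax": 0,"ay": 0,"az": 0,"claw": 1},{"dx": -0.2,"dy": 0,"dz": -0.136,"ax": 0,"ay": 0,"az": 0,"claw": 1},{"dx": -0.243,"dy": 0,"dz": -0.163,"ax": 0,"ay": 0,"az": 0,"claw": 1}]}}

```text
clock: 2.35
ee_pos: [539.0, 22.2, 235.6]
eef_rot: [-0.453, 1.97, -1.97]
contact_force: [0.5, -0.4, 0.3]
opening: 0.8
```

Run:
```python
from h import *
show()
h=np.array([668.9,43,58.8])
for a in(.688,.58,.46,.34,.22,.1,.03,0,-.03,-.06):
    r=np.array([-178*np.cos(a)+8*np.sin(a),178*np.sin(a)+8*np.cos(a)])
    print(a,goal(h+[r[0]*.985,r[0]*.174,r[1]]))
```

```text
t 2.35 tcp [539.   22.2 235.6] jaw -64.1 x [-0.9  -0.44 -0.  ] y [ 0.  0. -1.] F [ 0.5 -0.4  0.3] M [-0.04 -0.01 -0.01] open 0.8 q [-0.03  0.25  1.51  0.    1.38  1.09]
0.688 (array([0.0015, 0.0575, 0.0018]), array([0., 0., 0.]))
0.58 (array([ 0.0131,  0.0725, -0.0015]), array([0., 0., 0.]))
0.46 (array([ 0.0241,  0.0906, -0.0047]), array([0., 0., 0.]))
0.34 (array([ 0.033 ,  0.1098, -0.0072]), array([0., 0., 0.]))
0.22 (array([ 0.0395,  0.1301, -0.0091]), array([0., 0., 0.]))
0.1 (array([ 0.0437,  0.151 , -0.0103]), array([0., 0., 0.]))
0.03 (array([ 0.045 ,  0.1634, -0.0106]), array([0., 0., 0.]))
0 (array([ 0.0454,  0.1687, -0.0107]), array([0., 0., 0.]))
-0.03 (array([ 0.0455,  0.1741, -0.0108]), array([0., 0., 0.]))
-0.06 (array([ 0.0455,  0.1794, -0.0108]), array([0., 0., 0.]))
```

Request:
{"fn": "move_arm", "kwargs": {"targets": [{"dx": 0.0015,"dy": 0.05,"dz": 0.001,"ax": 0,"ay": 0,"az": 0,"claw": 1},{"dx": 0.007,"dy": 0.065,"dz": 0,"ax": 0,"ay": 0,"az": 0,"claw": 1},{"dx": 0.016,"dy": 0.08,"dz": -0.002,"ax": 0,"ay": 0,"az": 0,"claw": 1},{"dx": 0.024,"dy": 0.091,"dz": -0.0047,"ax": 0,"ay": 0,"az": 0,"claw": 1},{"dx": 0.03,"dy": 0.103,"dz": -0.0065,"ax": 0,"ay": 0,"az": 0,"claw": 1}]}}

```text
clock: 2.98
ee_pos: [508.3, 12.3, 132.8]
eef_rot: [-0.451, 1.97, -1.971]
contact_force: [1.2, 0.6, 1.1]
opening: 0.4
```

Request:
{"fn": "move_arm", "kwargs": {"targets": [{"dx": 0.005,"dy": 0.014,"dz": -0.001,"ax": 0,"ay": 0,"az": 0,"claw": 1},{"dx": 0.01,"dy": 0.028,"dz": -0.0026,"ax": 0,"ay": 0,"az": 0,"claw": 1},{"dx": 0.0125,"dy": 0.042,"dz": -0.0035,"ax": 0,"ay": 0,"az": 0,"claw": 1},{"dx": 0.014,"dy": 0.052,"dz": -0.0039,"ax": 0,"ay": 0,"az": 0,"claw": 1},{"dx": 0.015,"dy": 0.06,"dz": -0.004,"ax": 0,"ay": 0,"az": 0,"claw": 1}]}}

```text
clock: 3.6
ee_pos: [493.1, 9.9, 71.8]
eef_rot: [-0.453, 1.971, -1.971]
contact_force: [0.8, 0.0, 0.6]
opening: 0.4
```

```bash
python3 -c "
from h import *
show()"
```

```text
t 3.6 tcp [493.1   9.9  71.8] jaw -64.1 x [-0.9  -0.44  0.  ] y [-0.  0. -1.] F [0.8 0.  0.6] M [ 0.09 -0.02  0.05] open 0.4 q [-0.05  0.34  1.81  0.    0.99  1.06]
```

Request:
{"fn": "move_arm", "kwargs": {"targets": [{"dx": 0,"dy": 0.002,"dz": 0,"ax": 0,"ay": 0,"az": 0,"claw": 1},{"dx": 0,"dy": 0.004,"dz": 0,"ax": 0,"ay": 0,"az": 0,"claw": 1},{"dx": 0,"dy": 0.006,"dz": 0,"ax": 0,"ay": 0,"az": 0,"claw": 1}]}}

```text
clock: 3.98
ee_pos: [493.6, 9.8, 67.9]
eef_rot: [-0.452, 1.97, -1.971]
contact_force: [-14.8, 0.6, 35.7]
opening: 0.7
```

Run:
```python
from h import *
show()
c,I,D=shot("scene",'s1.png')
cv2.imwrite('pics/s1c.png',cv2.resize(I[60:340,180:500,::-1],None,fx=2,fy=2))
```

```text
t 3.98 tcp [493.6   9.8  67.9] jaw -64.1 x [-0.9  -0.44 -0.  ] y [ 0.001 -0.    -1.   ] F [-14.8   0.6  35.7] M [ 0.1   2.86 -0.04] open 0.7 q [-0.05  0.34  1.82  0.    0.98  1.06]
```

View pics/s1c.png

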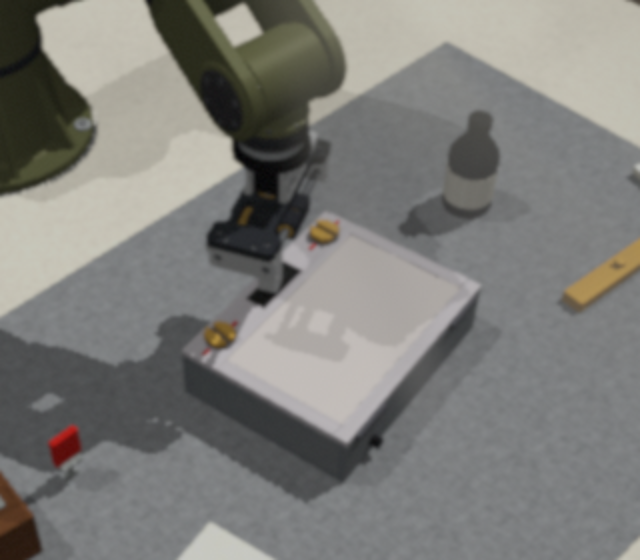

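The crop shows the lid shut, with the fingers on the pad. The TCP reads z 67.9 at 36 N. I'll lift and look at the screws from the wrist.

Request:
{"fn": "move_arm", "kwargs": {"targets": [{"dx": 0,"dy": -0.05,"dz": 0,"ax": 0,"ay": 0,"az": 0,"claw": 1},{"dx": 0,"dy": -0.11,"dz": 0,"ax": 0,"ay": 8,"az": 0,"claw": 0},{"dx": 0,"dy": -0.17,"dz": 0,"ax": 0,"ay": 16,"az": 0,"claw": -0.3},{"dx": 0,"dy": -0.19,"dz": 0,"ax": 0,"ay": 16,"az": 0,"claw": -0.3}]}}

```text
clock: 4.53
ee_pos: [494.0, 9.8, 260.5]
eef_rot: [-0.176, 2.129, -2.131]
contact_force: [0.6, 0.7, -1.1]
opening: 27.0
```

Run:
```python
from h import *
show()
for n in("wrist","top"):
    c,I,D=shot(n,n+'2.png'); print(n,c["position"],att(c)[:,2].round(2))
    for q,z in(("left_slot",70),("right_slot",70),("lid_press",68)):
        for r in place_of(n,q)[:2]:
            u,v=r["centre"]; K=np.array(c["K"]); d=att(c)@np.linalg.inv(K)@[u,v,1]; o=np.array(c["position"])
            print(q,round(r["confidence"],2),np.round([u,v]),np.round(o+d*(z-o[2])/d[2],1),med(cloud(c,D)[...,2],u,v).round())
```

```text
t 4.53 tcp [494.    9.8 260.5] jaw -80.2 x [-0.99 -0.17 -0.01] y [ 0.006 -0.    -1.   ] F [ 0.6  0.7 -1.1] M [ 0.03 -0.06 -0.02] open 27.0 q [-0.05  0.13  1.6  -0.    1.41  1.35]
wrist [575.02939164  25.50454035 440.00734534] [-0.28 -0.05 -0.96]
left_slot 0.96 [200. 220.] [475.2 110.5  70. ] 71.0
right_slot 0.81 [412. 218.] [508.6 -77.5  70. ] 70.0
lid_press 0.68 [301. 221.] [488.9  20.4  68. ] 68.0
top [ 408.80271156  -26.97973544 1201.22847808] [ 0.16 -0.02 -0.99]
lid_press 0.7 [286. 284.] [497.8  13.1  68. ] 539.0
```

View pics/wrist2.png

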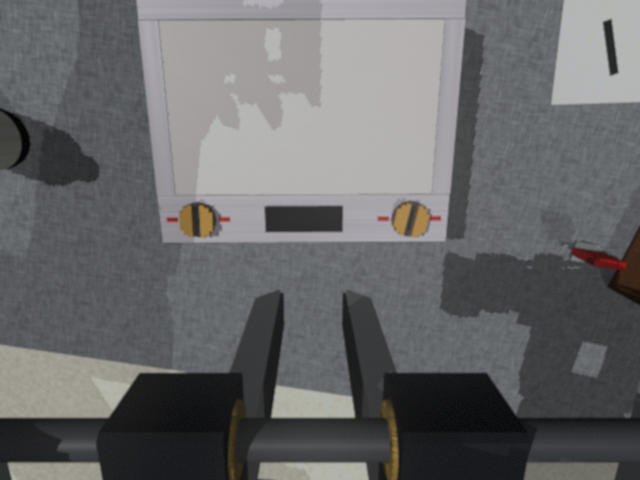

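Wrist view: screws at (198,220) and (412,219), pad at (303,219), slot pair separation consistent with 190 mm. The left slot is about upright and the right one leans clockwise. I'll measure the slot angles in the same picture.

Run:
```python
from h import *
c=calibration("wrist"); I=cv2.imread('pics/wrist2.png'); hsv=cv2.cvtColor(I,cv2.COLOR_BGR2HSV)
K=np.array(c["K"]); o=np.array(c["position"])
def ray(u,v,z):
    d=att(c)@np.linalg.inv(K)@[u,v,1]; return o+d*(z-o[2])/d[2]
for nm,(u0,v0) in dict(l=(198,220),r=(412,219)).items():
    br=[(u,v) for v in range(v0-26,v0+27) for u in range(u0-26,u0+27) if 8<hsv[v,u,0]<30 and hsv[v,u,1]>90 and hsv[v,u,2]>110]
    B=np.array([ray(u,v,77) for u,v in br]); (cx,cy),rad=cv2.minEnclosingCircle(B[:,:2].astype(np.float32))
    dk=[(u,v) for v in range(v0-22,v0+23) for u in range(u0-22,u0+23) if hsv[v,u,2]<75 and np.hypot(*(ray(u,v,77)[:2]-[cx,cy]))<13]
    S=np.array([ray(u,v,73)[:2] for u,v in dk]); ev,V=np.linalg.eigh(np.cov(S.T)); a=V[:,1]*np.sign(V[0,1])
    print(nm,'head',round(cx,1),round(cy,1),rad,'slot',S.mean(0).round(1),len(S),'yaw',np.arctan2(a[1],a[0]).round(3),ev**.5)
# approach to the key
show()
for p in([503,-330,230],[504,-364,220],[504,-364,140]): print(goal(p,np.radians(90-7.5)))
```

```text
l head 473.9 110.8 15.854948043823242 slot [472.8 112.3] 166 yaw 0.148 [1.46294699 7.40908377]
r head 507.0 -72.7 16.126291275024414 slot [507.1 -73.6] 96 yaw -0.019 [0.93185282 6.78007187]
t 4.92 tcp [492.9   9.8 255.3] jaw -80.1 x [-0.99 -0.17  0.  ] y [-0.002  0.    -1.   ] F [-0.9 -0.7  0.1] M [0.04 0.05 0.01] open 58.5 q [-0.05  0.14  1.6   0.    1.4   1.34]
(array([0.0484, 0.0252, 0.3365]), array([ 0. , 17.4,  0.1]))
(array([0.0532, 0.0352, 0.3702]), array([ 0. , 17.4,  0.1]))
(array([0.0531, 0.1152, 0.3702]), array([ 0. , 17.4,  0.1]))
```

Request:
{"fn": "move_arm", "kwargs": {"targets": [{"dx": 0.009,"dy": 0,"dz": 0.062,"ax": 0,"ay": -10.6,"az": 0,"claw": -0.5},{"dx": 0.018,"dy": 0,"dz": 0.124,"ax": 0,"ay": -21.2,"az": 0,"claw": -0.5},{"dx": 0.027,"dy": 0,"dz": 0.186,"ax": 0,"ay": -31.8,"az": 0,"claw": -0.5},{"dx": 0.036,"dy": 0,"dz": 0.248,"ax": 0,"ay": -42.4,"az": 0,"claw": -0.5},{"dx": 0.045,"dy": 0,"dz": 0.31,"ax": 0,"ay": -53,"az": 0,"claw": -0.5}]}}

```text
clock: 5.55
ee_pos: [501.3, -279.0, 255.7]
eef_rot: [-0.909, 1.59, -1.589]
contact_force: [0.9, 0.3, 0.8]
opening: 70.8
```

Request:
{"fn": "move_arm", "kwargs": {"targets": [{"dx": 0,"dy": 0,"dz": 0,"ax": 0,"ay": -10.6,"az": 0,"claw": -0.5},{"dx": 0,"dy": 0,"dz": 0,"ax": 0,"ay": -21.2,"az": 0,"claw": -0.5},{"dx": 0,"dy": 0,"dz": 0,"ax": 0,"ay": -31.8,"az": 0,"claw": -0.5},{"dx": 0,"dy": 0,"dz": 0,"ax": 0,"ay": -42.4,"az": 0,"claw": -0.5},{"dx": 0,"dy": 0,"dz": 0,"ax": 0,"ay": -53,"az": 0,"claw": -0.5}]}}

```text
clock: 6.18
ee_pos: [501.5, -277.1, 255.6]
eef_rot: [-1.37, 0.916, -0.914]
contact_force: [0.0, -1.0, 0.5]
opening: 70.5
```

Request:
{"fn": "move_arm", "kwargs": {"targets": [{"dx": 0,"dy": 0,"dz": 0,"ax": 0,"ay": -10.6,"az": 0,"claw": -0.5},{"dx": 0,"dy": 0,"dz": 0,"ax": 0,"ay": -21.2,"az": 0,"claw": -0.5},{"dx": 0,"dy": 0,"dz": 0,"ax": 0,"ay": -31.8,"az": 0,"claw": -0.5},{"dx": 0,"dy": 0,"dz": 0,"ax": 0,"ay": -42.4,"az": 0,"claw": -0.5},{"dx": 0,"dy": 0,"dz": 0,"ax": 0,"ay": -53,"az": 0,"claw": -0.5}]}}

```text
clock: 6.8
ee_pos: [501.5, -277.2, 255.6]
eef_rot: [-1.561, 0.199, -0.198]
contact_force: [-0.2, -0.2, 0.1]
opening: 70.6
```

Run:
```python
from h import *
camera("top"); show()
c,I,D=shot("wrist",'w3.png'); P=cloud(c,D); hsv=cv2.cvtColor(I,cv2.COLOR_RGB2HSV); ok=D>0
red=ok&((hsv[...,0]<8)|(hsv[...,0]>172))&(hsv[...,1]>150)&(hsv[...,2]>50)&(abs(P[...,0]-505)<45)&(abs(P[...,1]+364)<40)&(P[...,2]>70)
X=P[red]; print('key',len(X),X.min(0).round(),X.max(0).round())
T=X[X[:,2]>112]; print('top',len(T),cv2.minAreaRect(T[:,:2].astype(np.float32)),np.median(T[:,2]))
m=ok&(abs(P[...,0]-502)<70)&(abs(P[...,1]+364)<50)&(abs(P[...,2]-62)<4)&~red
X=P[m]; print('rack',len(X),cv2.minAreaRect(X[:,:2].astype(np.float32)),X[:,2].mean())
for q,z in(("rack_slot",62),("key_center",92)):
    for r in place_of("wrist",q)[:2]: print(q,r, w(c,*r["centre"],med(D,*r["centre"])).round(1))
for p in([504,-364,200],[504,-364,106]): print(goal(p,np.radians(90-7.5)))
```

```text
t 6.85 tcp [ 501.5 -277.2  255.6] jaw 76.1 x [ 0.97 -0.24 -0.  ] y [-0.001  0.001 -1.   ] F [-0.8  0.4  1.5] M [ 0.04 -0.11  0.03] open 70.8 q [-0.57  0.32  1.38 -0.    1.44 -1.9 ]
key 1512 [ 479. -372.   71.] [ 523. -355.  120.]
top 817 ((500.6640930175781, -363.36480712890625), (12.599101066589355, 42.94675827026367), 82.90184020996094) 117.2675829338936
rack 4575 ((497.5806884765625, -363.764404296875), (60.68815994262695, 90.5657958984375), 83.18366241455078) 61.88977844174829
rack_slot {'centre': [614.0, 196.0], 'confidence': 0.41} [545.  -14.1  66.4]
key_center {'centre': [133.1, 290.1], 'confidence': 0.69} [ 526.1 -454.7   70. ]
key_center {'centre': [210.7, 251.8], 'confidence': 0.66} [ 496.5 -358.   116.8]
(array([ 0.0251,  0.0559, -0.0832]), array([-0. , -7.6, -0. ]))
(array([ 0.0251,  0.1499, -0.0832]), array([-0. , -7.6, -0. ]))
```

View pics/w3.png

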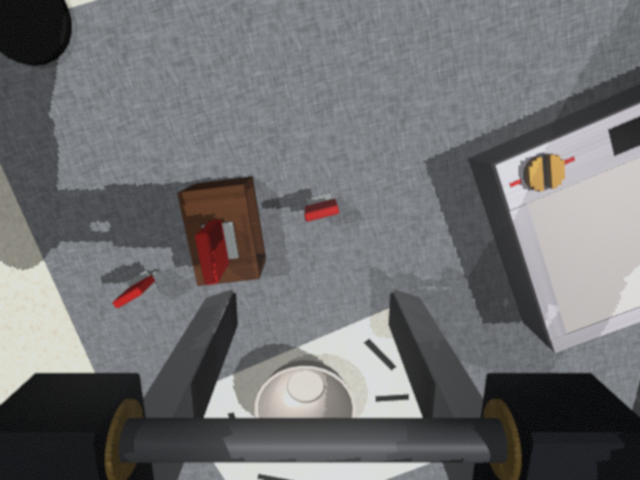

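Wrist view: key handle top at (210,250) in the rack at (222,232), with decoys at (322,210) and (133,292). Fitted key is (501,-363), yaw -7°, but top and scene give x≈505, so I'll use x=503.

Run:
```python
from h import *
for p in([503,-363.5,180],[503,-363.5,74]): print(goal(p,np.radians(90-7.2)))
```

```text
(array([ 0.024 ,  0.0759, -0.083 ]), array([-0. , -7.9, -0. ]))
(array([ 0.0241,  0.1819, -0.083 ]), array([-0. , -7.9, -0. ]))
```

Request:
{"fn": "move_arm", "kwargs": {"targets": [{"dx": 0.012,"dy": 0.02,"dz": -0.042,"ax": 0,"ay": -4,"az": 0,"claw": -0.5},{"dx": 0.024,"dy": 0.06,"dz": -0.083,"ax": 0,"ay": -7.5,"az": 0,"claw": -0.5},{"dx": 0.024,"dy": 0.1,"dz": -0.083,"ax": 0,"ay": -7.5,"az": 0,"claw": -0.5},{"dx": 0.024,"dy": 0.1,"dz": -0.083,"ax": 0,"ay": -7.5,"az": 0,"claw": -0.5}]}}

```text
clock: 7.5
ee_pos: [502.3, -363.0, 153.5]
eef_rot: [-1.565, 0.107, -0.1]
contact_force: [-0.3, 0.7, -0.1]
opening: 70.8
```

Run:
```python
from h import *
for i in range(3):
    show(); print(goal([503,-363.5,74],np.radians(90-7.2))); camera("wrist")
```

```text
t 7.5 tcp [ 502.3 -363.   153.5] jaw 82.4 x [ 0.99 -0.13 -0.01] y [-0.005  0.004 -1.   ] F [-0.3  0.7 -0.1] M [ 0.05 -0.1  -0.03] open 70.8 q [-0.68  0.5   1.36  0.    1.28 -2.12]
(array([ 0.0011,  0.0795, -0.0007]), array([-0.2, -0.4, -0.3]))
t 7.55 tcp [ 503.3 -363.3  156.3] jaw 82.5 x [ 0.99 -0.13 -0.  ] y [-0.001  0.001 -1.   ] F [-0.1  0.2  1.4] M [ 0.09 -0.12  0.03] open 70.8 q [-0.68  0.5   1.36  0.    1.28 -2.12]
(array([-0.0002,  0.0823, -0.0003]), array([-0.1, -0.3, -0.1]))
t 7.6 tcp [ 504.  -363.6  157.9] jaw 82.6 x [ 0.99 -0.13  0.  ] y [ 0.001 -0.001 -1.   ] F [ 0.3 -1.   0.4] M [ 0.01 -0.14  0.02] open 70.8 q [-0.68  0.5   1.36  0.    1.28 -2.12]
(array([-0.0011,  0.0839,  0.    ]), array([ 0. , -0.2,  0.1]))
```

Request:
{"fn": "move_arm", "kwargs": {"targets": [{"dx": 0,"dy": 0.04,"dz": 0,"ax": 0,"ay": 0,"az": 0,"claw": -0.5},{"dx": 0,"dy": 0.07,"dz": 0,"ax": 0,"ay": 0,"az": 0,"claw": -0.5},{"dx": 0,"dy": 0.081,"dz": 0,"ax": 0,"ay": 0,"az": 0,"claw": -0.5},{"dx": 0,"dy": 0.081,"dz": 0,"ax": 0,"ay": 0,"az": 0,"claw": 1},{"dx": 0,"dy": 0.081,"dz": 0,"ax": 0,"ay": 0,"az": 0,"claw": 1}], "force": 40}}

```text
clock: 8.28
ee_pos: [504.2, -364.1, 77.3]
eef_rot: [-1.57, 0.099, -0.102]
contact_force: [-0.6, 0.4, 0.2]
opening: 53.9
```

Request:
{"fn": "move_arm", "kwargs": {"targets": [{"dx": 0,"dy": 0,"dz": 0,"ax": 0,"ay": 0,"az": 0,"claw": 1},{"dx": 0,"dy": 0,"dz": 0,"ax": 0,"ay": 0,"az": 0,"claw": 1},{"dx": 0,"dy": 0,"dz": 0,"ax": 0,"ay": 0,"az": 0,"claw": 1},{"dx": 0,"dy": 0,"dz": 0,"ax": 0,"ay": 0,"az": 0,"claw": 1}]}}

```text
clock: 8.78
ee_pos: [503.5, -363.6, 75.5]
eef_rot: [-1.568, 0.101, -0.101]
contact_force: [0.3, -1.2, 0.7]
opening: 14.1
```

```bash
python3 -c "
from h import *
show()"
```

```text
t 8.78 tcp [ 503.5 -363.6   75.5] jaw 82.7 x [ 0.99 -0.13  0.  ] y [ 0. -0. -1.] F [ 0.3 -1.2  0.7] M [-0.04 -0.12  0.01] open 14.1 q [-0.68  0.58  1.43 -0.    1.13 -2.13]
```

Request:
{"fn": "move_arm", "kwargs": {"targets": [{"dx": 0,"dy": 0,"dz": 0,"ax": 0,"ay": 0,"az": 0,"claw": 1},{"dx": 0,"dy": 0,"dz": 0,"ax": 0,"ay": 0,"az": 0,"claw": 1}]}}

```text
clock: 9.02
ee_pos: [503.5, -363.6, 75.5]
eef_rot: [-1.569, 0.101, -0.101]
contact_force: [0.2, -0.8, 0.6]
opening: 11.7
```

```bash
python3 -c "
from h import *
show()"
```

```text
t 9.03 tcp [ 503.5 -363.6   75.5] jaw 82.7 x [ 0.99 -0.13  0.  ] y [ 0. -0. -1.] F [ 0.2 -0.8  0.6] M [ 0.04 -0.09  0.  ] open 11.7 q [-0.68  0.58  1.43 -0.    1.13 -2.13]
```

Request:
{"fn": "move_arm", "kwargs": {"targets": [{"dx": 0,"dy": -0.04,"dz": 0,"ax": 0,"ay": 0,"az": 0,"claw": 1},{"dx": 0,"dy": -0.08,"dz": 0,"ax": 0,"ay": 0,"az": 0,"claw": 1},{"dx": 0,"dy": -0.11,"dz": 0,"ax": 0,"ay": 0,"az": 0,"claw": 1},{"dx": 0,"dy": -0.11,"dz": 0.04,"ax": 0,"ay": 0,"az": 0,"claw": 1},{"dx": 0,"dy": -0.11,"dz": 0.08,"ax": 0,"ay": 0,"az": 0,"claw": 1}]}}

```text
clock: 9.65
ee_pos: [513.6, -283.4, 185.5]
eef_rot: [-1.568, 0.101, -0.101]
contact_force: [0.2, -0.1, -1.3]
opening: 12.1
```

Run:
```python
from h import *
show()
print(goal([508,-76,170],np.pi/2-.02))
```

```text
t 9.65 tcp [ 513.6 -283.4  185.5] jaw 82.6 x [ 0.99 -0.13  0.  ] y [ 0.  0. -1.] F [ 0.2 -0.1 -1.3] M [ 0.06 -0.17  0.04] open 12.1 q [-0.57  0.4   1.44  0.    1.31 -2.01]
(array([-0.0323,  0.0155,  0.2049]), array([-0. , -6.2,  0. ]))
```

Request:
{"fn": "move_arm", "kwargs": {"targets": [{"dx": -0.008,"dy": 0,"dz": 0.05,"ax": 0,"ay": -2,"az": 0,"claw": 1},{"dx": -0.016,"dy": 0,"dz": 0.1,"ax": 0,"ay": -4,"az": 0,"claw": 1},{"dx": -0.024,"dy": 0,"dz": 0.15,"ax": 0,"ay": -6,"az": 0,"claw": 1},{"dx": -0.032,"dy": 0.008,"dz": 0.2,"ax": 0,"ay": -6,"az": 0,"claw": 1},{"dx": -0.032,"dy": 0.01,"dz": 0.205,"ax": 0,"ay": -6,"az": 0,"claw": 1}]}}

```text
clock: 10.28
ee_pos: [507.8, -74.3, 175.2]
eef_rot: [-1.57, 0.016, -0.016]
contact_force: [0.1, -0.4, -0.2]
opening: 12.0
```

Request:
{"fn": "move_arm", "kwargs": {"targets": [{"dx": 0,"dy": 0.005,"dz": 0,"ax": 0,"ay": 0,"az": 0,"claw": 1},{"dx": 0,"dy": 0.005,"dz": 0,"ax": 0,"ay": 0,"az": 0,"claw": 1},{"dx": 0,"dy": 0.005,"dz": 0,"ax": 0,"ay": 0,"az": 0,"claw": 1}]}}

```text
clock: 10.65
ee_pos: [508.2, -77.8, 170.5]
eef_rot: [-1.571, 0.019, -0.019]
contact_force: [-0.4, -0.1, -0.2]
opening: 11.6
```

Run:
```python
from h import *
show()
c,I,D=shot("wrist",'w4.png'); s=read_state()
print(c["position"],att(c).round(3))
p=s["ee_pos"]
print('TCP px',project(c,p),'foot px',project(c,p-[0,0,57.5]),'screw', project(c,[508,-76,77]))
```

```text
t 10.65 tcp [508.2 -77.8 170.5] jaw 88.6 x [ 1.   -0.02 -0.  ] y [-0. -0. -1.] F [-0.4 -0.1 -0.2] M [ 0.03 -0.13 -0.02] open 11.6 q [-0.22  0.25  1.67 -0.    1.22 -1.77]
[423.64230232 -74.27443699 349.51927668] [[ 0.025  0.958  0.286]
 [ 1.    -0.023 -0.008]
 [-0.001  0.286 -0.958]]
TCP px [310.33850221 310.46240997] foot px [310.95056733 268.63574679] screw [313.62065502 250.30467753]
```

View pics/w4.png

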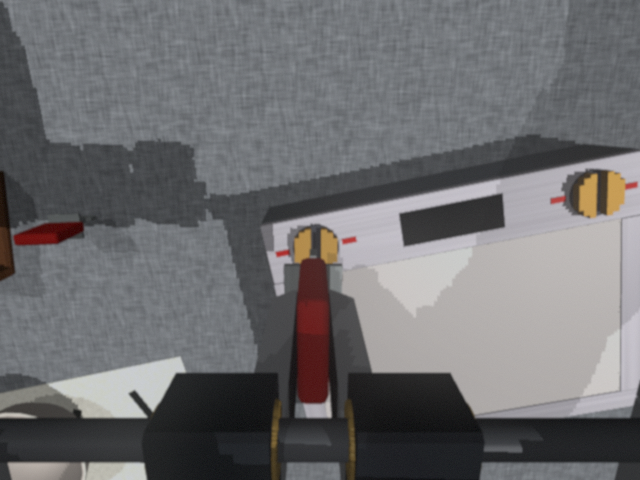

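Wrist view: right head at (315,245), left at (597,193), red handle in the jaws at (313,330), with the blade hidden behind the collar. I'll fit both heads and the handle in this settled picture.

Run:
```python
from h import *
c=calibration("wrist"); I=cv2.imread('pics/w4.png'); hsv=cv2.cvtColor(I,cv2.COLOR_BGR2HSV)
K=np.array(c["K"]); o=np.array(c["position"])
def ray(u,v,z):
    d=att(c)@np.linalg.inv(K)@[u,v,1]; return o+d*(z-o[2])/d[2]
for nm,(u0,v0) in dict(l=(597,193),r=(315,245)).items():
    br=[(u,v) for v in range(v0-30,v0+30) for u in range(u0-30,u0+30) if 8<hsv[v,u,0]<30 and hsv[v,u,1]>90 and hsv[v,u,2]>110]
    B=np.array([ray(u,v,77)[:2] for u,v in br])
    from scipy.optimize import least_squares
    # boundary-only circle: convex hull vertices, fixed R=16
    H=cv2.convexHull(B.astype(np.float32))[:,0]
    if nm=='r': H=H[H[:,0]<H[:,0].max()-3]
    f=least_squares(lambda q:np.hypot(*(H-q).T)-16,B.mean(0),loss='soft_l1').x
    dk=[(u,v) for v in range(v0-25,v0+25) for u in range(u0-25,u0+25) if v<262 and hsv[v,u,2]<75 and np.hypot(*(ray(u,v,77)[:2]-f))<12]
    S=np.array([ray(u,v,73)[:2] for u,v in dk]); ev,V=np.linalg.eigh(np.cov(S.T)); a=V[:,1]*np.sign(V[0,1])
    print(nm,'head',f.round(1),'slot',S.mean(0).round(1),len(S),'yaw',np.arctan2(a[1],a[0]).round(3),ev**.5)
red=((hsv[...,0]<8)|(hsv[...,0]>172))&(hsv[...,1]>150)
red[:,:280]=0; red[:,350:]=0; red[:256]=0
v,u=np.nonzero(red); print('red v',v.min(),v.max(),[(r,u[v==r].min(),u[v==r].max()) for r in(262,280,300,330,360,390,398) if (v==r).any()])
s=read_state(); A=R.from_rotvec(s["eef_rot"]).as_matrix()
for lx in(-22,22):
  for ly in(-6,6):
    for lz in(-26,26): print((lx,ly,lz),project(c,s["ee_pos"]+A@[lx,-16.5-lz,ly]).round(0))
```

```text
l head [474.7 111.6] slot [474.9 114.8] 274 yaw 0.155 [1.4710612  6.73200984]
r head [508.1 -74.3] slot [505.6 -74.3] 174 yaw 0.014 [1.58715206 4.8499818 ]
red v 282 401 [(300, np.int64(299), np.int64(323)), (330, np.int64(297), np.int64(327)), (360, np.int64(298), np.int64(327)), (390, np.int64(299), np.int64(326)), (398, np.int64(300), np.int64(324))]
(-22, -6, -26) [297. 259.]
(-22, -6, 26) [292. 305.]
(-22, 6, -26) [323. 259.]
(-22, 6, 26) [326. 305.]
(22, -6, -26) [298. 342.]
(22, -6, 26) [294. 411.]
(22, 6, -26) [322. 342.]
(22, 6, 26) [325. 411.]
```

Run:
```python
from h import *
show(); print(goal([510.8,-75,140],np.pi/2)); print(goal([510.8,-75,130],np.pi/2))
```

```text
t 10.7 tcp [508.2 -77.6 170.5] jaw 88.6 x [ 1.   -0.02 -0.  ] y [-0. -0. -1.] F [-0.3 -0.5 -1. ] M [ 0.09 -0.16  0.01] open 11.8 q [-0.22  0.25  1.67 -0.    1.22 -1.77]
(array([0.0025, 0.0305, 0.0027]), array([ 0. , -1.4, -0. ]))
(array([0.0025, 0.0405, 0.0027]), array([ 0. , -1.4, -0. ]))
```

Request:
{"fn": "move_arm", "kwargs": {"targets": [{"dx": 0.0025,"dy": 0.015,"dz": 0.0027,"ax": 0,"ay": -1.4,"az": 0,"claw": 1},{"dx": 0.0025,"dy": 0.03,"dz": 0.0027,"ax": 0,"ay": -1.4,"az": 0,"claw": 1},{"dx": 0.0025,"dy": 0.033,"dz": 0.0027,"ax": 0,"ay": -1.4,"az": 0,"claw": 1},{"dx": 0.0025,"dy": 0.036,"dz": 0.0027,"ax": 0,"ay": -1.4,"az": 0,"claw": 1},{"dx": 0.0025,"dy": 0.038,"dz": 0.0027,"ax": 0,"ay": -1.4,"az": 0,"claw": 1}]}}

```text
clock: 11.32
ee_pos: [510.9, -74.3, 132.6]
eef_rot: [-1.571, -0.001, 0.0]
contact_force: [1.4, -0.8, -0.1]
opening: 11.8
```

```bash
python3 -c "
from h import *
show()"
```

```text
t 11.32 tcp [510.9 -74.3 132.6] jaw 90.1 x [1. 0. 0.] y [ 0.001 -0.    -1.   ] F [ 1.4 -0.8 -0.1] M [-0.21 -0.13 -0.02] open 11.8 q [-0.22  0.3   1.7  -0.    1.14 -1.79]
```

Request:
{"fn": "move_arm", "kwargs": {"targets": [{"dx": 0,"dy": 0.002,"dz": 0,"ax": 0,"ay": 0,"az": 0,"claw": 1},{"dx": 0,"dy": 0.0035,"dz": 0,"ax": 0,"ay": 0,"az": 0,"claw": 1},{"dx": 0,"dy": 0.0035,"dz": 0,"ax": 0,"ay": 0,"az": 0,"claw": 1}]}}

```text
clock: 11.7
ee_pos: [510.8, -74.4, 129.0]
eef_rot: [-1.571, -0.001, 0.001]
contact_force: [0.8, -2.9, -2.0]
opening: 11.7
```

```bash
python3 -c "
from h import *
show()"
```

```text
t 11.7 tcp [510.8 -74.4 129. ] jaw 90.1 x [1. 0. 0.] y [ 0. -0. -1.] F [ 0.8 -2.9 -2. ] M [-0.62 -0.35 -0.01] open 11.7 q [-0.22  0.3   1.7  -0.    1.13 -1.79]
```

Request:
{"fn": "move_arm", "kwargs": {"targets": [{"dx": 0,"dy": 0,"dz": -0.001,"ax": 0,"ay": 10,"az": 0,"claw": 1},{"dx": -0.0002,"dy": 0,"dz": -0.0015,"ax": 0,"ay": 20,"az": 0,"claw": 1},{"dx": -0.0004,"dy": 0,"dz": -0.0019,"ax": 0,"ay": 30,"az": 0,"claw": 1},{"dx": -0.0006,"dy": 0,"dz": -0.0023,"ax": 0,"ay": 40,"az": 0,"claw": 1},{"dx": -0.0006,"dy": 0,"dz": -0.0023,"ax": 0,"ay": 40,"az": 0,"claw": 1}]}}

```text
clock: 12.32
ee_pos: [510.1, -76.5, 129.0]
eef_rot: [-1.501, 0.545, -0.545]
contact_force: [-0.3, -1.9, -0.8]
opening: 11.8
```

```bash
python3 -c "
from h import *
show()"
```

```text
t 12.32 tcp [510.1 -76.5 129. ] jaw 50.1 x [ 0.77 -0.64 -0.  ] y [-0.  0. -1.] F [-0.3 -1.9 -0.8] M [-0.43 -0.1  -0.02] open 11.8 q [-0.22  0.3   1.71  0.    1.13 -1.09]
```

Request:
{"fn": "move_arm", "kwargs": {"targets": [{"dx": 0,"dy": 0,"dz": -0.0005,"ax": 0,"ay": 10,"az": 0,"claw": 1},{"dx": -0.0002,"dy": 0,"dz": -0.0009,"ax": 0,"ay": 20,"az": 0,"claw": 1},{"dx": -0.0004,"dy": 0,"dz": -0.0013,"ax": 0,"ay": 30,"az": 0,"claw": 1},{"dx": -0.0006,"dy": 0,"dz": -0.0017,"ax": 0,"ay": 40,"az": 0,"claw": 1},{"dx": -0.0007,"dy": 0,"dz": -0.0018,"ax": 0,"ay": 42,"az": 0,"claw": 1}]}}

```text
clock: 12.95
ee_pos: [508.9, -77.3, 129.1]
eef_rot: [-1.273, 1.102, -1.103]
contact_force: [5.3, 0.5, -3.2]
opening: 11.4
```

```bash
python3 -c "
from h import *
show()"
```

```text
t 12.95 tcp [508.9 -77.3 129.1] jaw 8.2 x [ 0.14 -0.99  0.  ] y [ 0.001  0.    -1.   ] F [ 5.3  0.5 -3.2] M [-0.11 -1.27  0.14] open 11.4 q [-0.22  0.3   1.71  0.    1.13 -0.37]
```

Request:
{"fn": "move_arm", "kwargs": {"targets": [{"dx": 0,"dy": 0,"dz": -0.0001,"ax": 0,"ay": 3,"az": 0,"claw": 1},{"dx": 0,"dy": 0,"dz": -0.0003,"ax": 0,"ay": 6,"az": 0,"claw": 1},{"dx": 0,"dy": 0,"dz": -0.0003,"ax": 0,"ay": 6,"az": 0,"claw": 1}]}}

```text
clock: 13.32
ee_pos: [508.7, -77.4, 129.1]
eef_rot: [-1.227, 1.178, -1.179]
contact_force: [4.8, 0.3, -4.1]
opening: 12.0
```

```bash
python3 -c "
from h import *
show()"
```

```text
t 13.32 tcp [508.7 -77.4 129.1] jaw 2.4 x [ 0.04 -1.   -0.  ] y [ 0.001  0.    -1.   ] F [ 4.8  0.3 -4.1] M [-0.06 -1.34  0.08] open 12.0 q [-0.22  0.3   1.71  0.    1.13 -0.26]
```

Request:
{"fn": "move_arm", "kwargs": {"targets": [{"dx": 0,"dy": 0,"dz": -0.0001,"ax": 0,"ay": 2,"az": 0,"claw": 1},{"dx": 0,"dy": 0,"dz": -0.0002,"ax": 0,"ay": 4,"az": 0,"claw": 1},{"dx": 0,"dy": 0,"dz": -0.0002,"ax": 0,"ay": 4,"az": 0,"claw": 1}]}}

```text
clock: 13.7
ee_pos: [508.6, -77.4, 129.1]
eef_rot: [-1.194, 1.229, -1.231]
contact_force: [5.6, -0.1, -5.1]
opening: 11.8
```

```bash
python3 -c "
from h import *
show()"
```

```text
t 13.7 tcp [508.6 -77.4 129.1] jaw -1.6 x [-0.03 -1.   -0.  ] y [ 0.002  0.    -1.   ] F [ 5.6 -0.1 -5.1] M [-0.07 -1.64  0.14] open 11.8 q [-0.22  0.3   1.71  0.    1.13 -0.19]
```

Request:
{"fn": "move_arm", "kwargs": {"targets": [{"dx": 0,"dy": 0,"dz": 0.0007,"ax": 0,"ay": 0,"az": 0,"claw": 1},{"dx": 0,"dy": 0,"dz": 0.0007,"ax": 0,"ay": 3,"az": 0,"claw": 1},{"dx": 0,"dy": 0,"dz": 0.0007,"ax": 0,"ay": 5,"az": 0,"claw": 1},{"dx": 0,"dy": 0,"dz": 0.0007,"ax": 0,"ay": 5,"az": 0,"claw": 1}]}}

```text
clock: 14.2
ee_pos: [508.7, -77.4, 129.0]
eef_rot: [-1.15, 1.296, -1.296]
contact_force: [3.4, 1.0, -1.8]
opening: 11.7
```

Run:
```python
from h import *
show()
c,I,D=shot("wrist",'w5.png')
cv2.imwrite('pics/w5c.png',cv2.resize(I[130:400,190:560,::-1],None,fx=2,fy=2))
```

```text
t 14.2 tcp [508.7 -77.4 129. ] jaw -6.8 x [-0.12 -0.99 -0.  ] y [ 0.  0. -1.] F [ 3.4  1.  -1.8] M [ 0.14 -0.89  0.51] open 11.7 q [-0.22  0.3   1.71  0.    1.13 -0.1 ]
```

View pics/w5c.png

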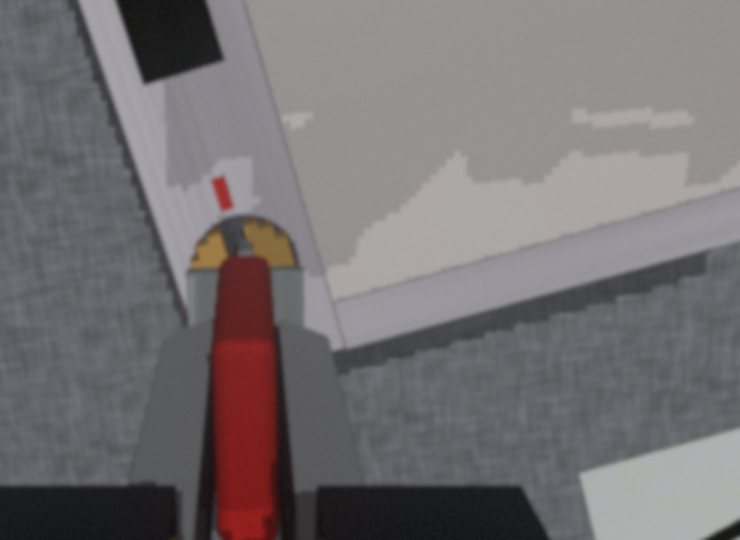

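The crop shows the slot at (240,235) pointing at the red mark (222,193), and torque rose to 0.51 N m, so the right screw is at its stop. I'll centre the blade within its play and lift.

Request:
{"fn": "move_arm", "kwargs": {"targets": [{"dx": 0,"dy": 0,"dz": 0.0003,"ax": 0,"ay": -8,"az": 0,"claw": 1},{"dx": 0,"dy": 0,"dz": 0.0007,"ax": 0,"ay": -15,"az": 0,"claw": 1},{"dx": 0,"dy": 0,"dz": 0.0007,"ax": 0,"ay": -15,"az": 0,"claw": 1}]}}

```text
clock: 14.62
ee_pos: [509.0, -77.6, 128.8]
eef_rot: [-1.273, 1.106, -1.104]
contact_force: [-0.5, -0.7, -1.5]
opening: 12.0
```

Run:
```python
from h import *
show()
```

```text
t 14.62 tcp [509.  -77.6 128.8] jaw 8.1 x [ 0.14 -0.99 -0.  ] y [-0.001  0.    -1.   ] F [-0.5 -0.7 -1.5] M [ 0.01 -0.08  0.03] open 12.0 q [-0.22  0.3   1.71  0.    1.13 -0.36]
```

Request:
{"fn": "move_arm", "kwargs": {"targets": [{"dx": 0,"dy": -0.02,"dz": 0,"ax": 0,"ay": 0,"az": 0,"claw": 1},{"dx": 0,"dy": -0.045,"dz": 0,"ax": 0,"ay": 0,"az": 0,"claw": 1},{"dx": -0.06,"dy": -0.045,"dz": 0,"ax": 0,"ay": -10.5,"az": 0,"claw": 1},{"dx": -0.12,"dy": -0.045,"dz": 0,"ax": 0,"ay": -21,"az": 0,"claw": 1},{"dx": -0.17,"dy": -0.045,"dz": 0,"ax": 0,"ay": -31.5,"az": 0,"claw": 1}]}}

```text
clock: 15.25
ee_pos: [484.7, 92.5, 174.0]
eef_rot: [-1.46, 0.685, -0.684]
contact_force: [0.9, -0.1, -1.6]
opening: 11.8
```

Request:
{"fn": "move_arm", "kwargs": {"targets": [{"dx": 0,"dy": 0,"dz": 0,"ax": 0,"ay": -10.5,"az": 0,"claw": 1},{"dx": 0,"dy": 0,"dz": 0,"ax": 0,"ay": -21,"az": 0,"claw": 1},{"dx": 0,"dy": 0,"dz": 0,"ax": 0,"ay": -31.5,"az": 0,"claw": 1},{"dx": 0,"dy": 0,"dz": 0,"ax": 0,"ay": -42,"az": 0,"claw": 1},{"dx": 0,"dy": 0,"dz": 0,"ax": 0,"ay": -52.5,"az": 0,"claw": 1}]}}

```text
clock: 15.88
ee_pos: [485.2, 90.6, 173.9]
eef_rot: [-1.571, -0.03, 0.031]
contact_force: [0.0, -0.4, -0.7]
opening: 11.9
```

Run:
```python
from h import *
show(); print(goal([478,112.5,165],np.pi/2+.15))
```

```text
t 15.88 tcp [485.2  90.6 173.9] jaw 92.2 x [ 1.    0.04 -0.  ] y [-0.001 -0.    -1.   ] F [ 0.  -0.4 -0.7] M [ 0.01 -0.1  -0.01] open 11.9 q [ 0.11  0.2   1.72 -0.    1.22 -1.5 ]
(array([-0.0064,  0.0089,  0.0221]), array([ 0. , -6.4, -0. ]))
```

Request:
{"fn": "move_arm", "kwargs": {"targets": [{"dx": -0.0064,"dy": 0.003,"dz": 0.022,"ax": 0,"ay": -6.4,"az": 0,"claw": 1},{"dx": -0.0064,"dy": 0.003,"dz": 0.022,"ax": 0,"ay": -6.4,"az": 0,"claw": 1},{"dx": -0.0064,"dy": 0.003,"dz": 0.022,"ax": 0,"ay": -6.4,"az": 0,"claw": 1}]}}

```text
clock: 16.25
ee_pos: [478.4, 112.1, 171.0]
eef_rot: [-1.568, -0.113, 0.114]
contact_force: [-0.3, 0.2, -0.7]
opening: 11.5
```

Run:
```python
from h import *
from scipy.optimize import least_squares
show()
c,I,D=shot("wrist",'w6.png'); hsv=cv2.cvtColor(I,cv2.COLOR_RGB2HSV)
K=np.array(c["K"]); o=np.array(c["position"])
def ray(u,v,z):
    d=att(c)@np.linalg.inv(K)@[u,v,1]; return o+d*(z-o[2])/d[2]
for nm,p in dict(l=[475.5,112.2,77],r=[508.3,-74.9,77]).items():
    u0,v0=project(c,p).astype(int); print(nm,u0,v0)
    if not 0<u0<640: continue
    br=[(u,v) for v in range(v0-32,v0+32) for u in range(max(u0-32,0),min(u0+32,640)) if 8<hsv[v,u,0]<30 and hsv[v,u,1]>90 and hsv[v,u,2]>90]
    B=np.array([ray(u,v,77)[:2] for u,v in br])
    H=cv2.convexHull(B.astype(np.float32))[:,0]
    if nm=='l': H=H[H[:,0]<H[:,0].max()-3]
    f=least_squares(lambda q:np.hypot(*(H-q).T)-16,B.mean(0),loss='soft_l1').x
    dk=[(u,v) for v in range(v0-25,v0+25) for u in range(max(u0-25,0),min(u0+25,640)) if hsv[v,u,2]<75 and np.hypot(*(ray(u,v,77)[:2]-f))<12 and (nm=='r' or ray(u,v,77)[0]<f[0]+2)]
    S=np.array([ray(u,v,73)[:2] for u,v in dk]); ev,V=np.linalg.eigh(np.cov(S.T)); a=V[:,1]*np.sign(V[0,1])
    print(nm,'head',f.round(1),'slot',S.mean(0).round(1),len(S),'yaw',np.arctan2(a[1],a[0]).round(3),ev**.5)
cv2.imwrite('pics/w6c.png',cv2.resize(I[130:400,20:390,::-1],None,fx=2,fy=2))
print(goal([478,112.5,140],np.pi/2+.15))
```

```text
t 16.25 tcp [478.4 112.1 171. ] jaw 98.3 x [ 0.99  0.14 -0.  ] y [-0. -0. -1.] F [-0.3  0.2 -0.7] M [ 0.09 -0.1  -0.03] open 11.5 q [ 0.16  0.2   1.73 -0.    1.21 -1.56]
l 311 246
l head [474.3 112.1] slot [470.7 112.5] 97 yaw 0.106 [1.04978166 3.82877356]
r 32 253
r head [507.2 -73.3] slot [509.7 -75.4] 136 yaw -1.378 [0.97394621 6.69206914]
(array([-0.0004,  0.0311,  0.0005]), array([ 0. , -0.3, -0. ]))
```

View pics/w6c.png

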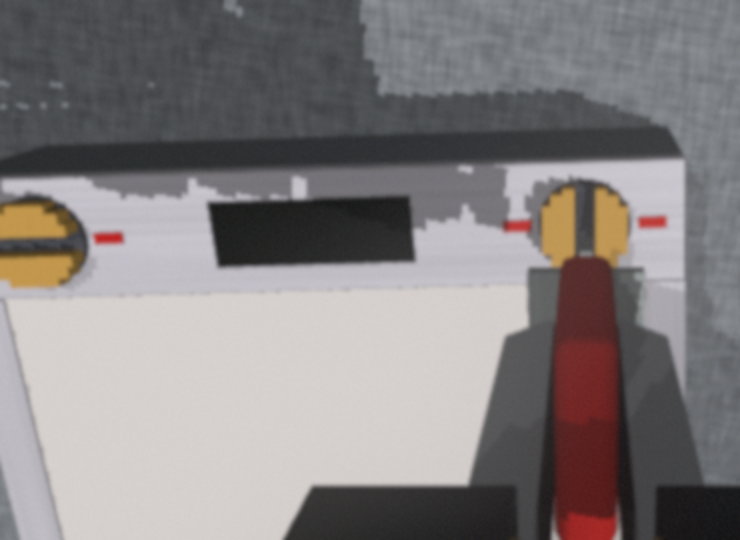

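The right slot now lies along its mark (fit yaw -1.38; -1.396 expected). The key is lined up over the left slot (585,215 in the crop). Going down.

Request:
{"fn": "move_arm", "kwargs": {"targets": [{"dx": -0.0005,"dy": 0.016,"dz": 0.0003,"ax": 0,"ay": -0.3,"az": 0,"claw": 1},{"dx": -0.0005,"dy": 0.03,"dz": 0.0003,"ax": 0,"ay": -0.3,"az": 0,"claw": 1},{"dx": -0.0005,"dy": 0.034,"dz": 0.0003,"ax": 0,"ay": -0.3,"az": 0,"claw": 1},{"dx": -0.0005,"dy": 0.0385,"dz": 0.0003,"ax": 0,"ay": -0.3,"az": 0,"claw": 1},{"dx": -0.0005,"dy": 0.0385,"dz": 0.0003,"ax": 0,"ay": -0.3,"az": 0,"claw": 1}]}}

```text
clock: 16.92
ee_pos: [477.8, 112.7, 132.4]
eef_rot: [-1.567, -0.12, 0.12]
contact_force: [-0.1, -0.5, -0.5]
opening: 12.0
```

```bash
python3 -c "
from h import *
show()"
```

```text
t 16.93 tcp [477.8 112.7 132.4] jaw 98.8 x [ 0.99  0.15 -0.  ] y [-0. -0. -1.] F [-0.1 -0.5 -0.5] M [ 0.07 -0.14  0.03] open 12.0 q [ 0.16  0.25  1.77 -0.    1.13 -1.57]
```

Request:
{"fn": "move_arm", "kwargs": {"targets": [{"dx": 0,"dy": 0.0015,"dz": 0,"ax": 0,"ay": 0,"az": 0,"claw": 1},{"dx": 0,"dy": 0.0034,"dz": 0,"ax": 0,"ay": 0,"az": 0,"claw": 1},{"dx": 0,"dy": 0.0034,"dz": 0,"ax": 0,"ay": 0,"az": 0,"claw": 1}]}}

```text
clock: 17.3
ee_pos: [477.8, 112.7, 129.0]
eef_rot: [-1.567, -0.12, 0.12]
contact_force: [-0.7, -0.4, -0.8]
opening: 11.7
```

```bash
python3 -c "
from h import *
show()"
```

```text
t 17.3 tcp [477.8 112.7 129. ] jaw 98.8 x [ 0.99  0.15 -0.  ] y [-0.  0. -1.] F [-0.7 -0.4 -0.8] M [ 0.05 -0.13 -0.  ] open 11.7 q [ 0.16  0.25  1.77  0.    1.12 -1.57]
```

Request:
{"fn": "move_arm", "kwargs": {"targets": [{"dx": 0,"dy": 0,"dz": -0.0005,"ax": 0,"ay": 10,"az": 0,"claw": 1},{"dx": -0.0002,"dy": 0,"dz": -0.0009,"ax": 0,"ay": 20,"az": 0,"claw": 1},{"dx": -0.0004,"dy": 0,"dz": -0.0013,"ax": 0,"ay": 30,"az": 0,"claw": 1},{"dx": -0.0006,"dy": 0,"dz": -0.0017,"ax": 0,"ay": 40,"az": 0,"claw": 1},{"dx": -0.0009,"dy": 0,"dz": -0.002,"ax": 0,"ay": 48,"az": 0,"claw": 1}]}}

```text
clock: 17.92
ee_pos: [477.3, 110.3, 129.1]
eef_rot: [-1.503, 0.54, -0.54]
contact_force: [0.6, -2.1, -1.6]
opening: 11.9
```

```bash
python3 -c "
from h import *
show()"
```

```text
t 17.93 tcp [477.3 110.3 129.1] jaw 50.5 x [ 0.77 -0.64  0.  ] y [ 0.    -0.001 -1.   ] F [ 0.6 -2.1 -1.6] M [-0.38 -0.4   0.11] open 11.9 q [ 0.15  0.25  1.78 -0.    1.12 -0.73]
```

Request:
{"fn": "move_arm", "kwargs": {"targets": [{"dx": 0,"dy": 0,"dz": -0.0005,"ax": 0,"ay": 10,"az": 0,"claw": 1},{"dx": -0.0002,"dy": 0,"dz": -0.0009,"ax": 0,"ay": 20,"az": 0,"claw": 1},{"dx": -0.0004,"dy": 0,"dz": -0.0012,"ax": 0,"ay": 30,"az": 0,"claw": 1},{"dx": -0.0006,"dy": 0,"dz": -0.0014,"ax": 0,"ay": 40,"az": 0,"claw": 1},{"dx": -0.0009,"dy": 0,"dz": -0.0016,"ax": 0,"ay": 48,"az": 0,"claw": 1}]}}

```text
clock: 18.55
ee_pos: [475.9, 109.6, 129.2]
eef_rot: [-1.229, 1.176, -1.178]
contact_force: [2.4, -2.6, -2.4]
opening: 11.7
```

```bash
python3 -c "
from h import *
show()"
```

```text
t 18.55 tcp [475.9 109.6 129.2] jaw 2.5 x [ 0.04 -1.    0.  ] y [ 0.001 -0.001 -1.   ] F [ 2.4 -2.6 -2.4] M [-0.71 -0.71  0.09] open 11.7 q [ 0.15  0.24  1.78 -0.    1.12  0.11]
```

Request:
{"fn": "move_arm", "kwargs": {"targets": [{"dx": 0,"dy": 0,"dz": 0.0003,"ax": 0,"ay": 4,"az": 0,"claw": 1},{"dx": 0,"dy": 0,"dz": 0.0003,"ax": 0,"ay": 7,"az": 0,"claw": 1},{"dx": 0,"dy": 0,"dz": 0.0003,"ax": 0,"ay": 9.5,"az": 0,"claw": 1},{"dx": 0,"dy": 0,"dz": 0.0003,"ax": 0,"ay": 9.5,"az": 0,"claw": 1}]}}

```text
clock: 19.05
ee_pos: [475.9, 109.6, 129.1]
eef_rot: [-1.152, 1.294, -1.295]
contact_force: [-0.1, -3.4, -0.9]
opening: 12.0
```

```bash
python3 -c "
from h import *
show()"
```

```text
t 19.05 tcp [475.9 109.6 129.1] jaw -6.7 x [-0.12 -0.99  0.  ] y [ 0.    -0.001 -1.   ] F [-0.1 -3.4 -0.9] M [-0.79 -0.27  0.56] open 12.0 q [ 0.15  0.24  1.78 -0.    1.12  0.27]
```

The torque is 0.56 N m, so the left screw is at its stop. I'll back off and lift.

Request:
{"fn": "move_arm", "kwargs": {"targets": [{"dx": 0,"dy": 0,"dz": 0.0003,"ax": 0,"ay": -8,"az": 0,"claw": 1},{"dx": 0,"dy": 0,"dz": 0.0007,"ax": 0,"ay": -15,"az": 0,"claw": 1},{"dx": 0,"dy": 0,"dz": 0.0007,"ax": 0,"ay": -15,"az": 0,"claw": 1},{"dx": 0,"dy": -0.02,"dz": 0.0007,"ax": 0,"ay": -15,"az": 0,"claw": 1},{"dx": 0,"dy": -0.06,"dz": 0.0007,"ax": 0,"ay": -15,"az": 0,"claw": 1}]}}

```text
clock: 19.68
ee_pos: [475.8, 109.8, 188.7]
eef_rot: [-1.275, 1.107, -1.103]
contact_force: [0.5, -1.3, -0.8]
opening: 11.8
```

Request:
{"fn": "move_arm", "kwargs": {"targets": [{"dx": 0.06,"dy": 0,"dz": 0,"ax": 0,"ay": -10,"az": 0,"claw": 1},{"dx": 0.12,"dy": 0,"dz": 0,"ax": 0,"ay": -20,"az": 0,"claw": 1},{"dx": 0.18,"dy": 0,"dz": 0,"ax": 0,"ay": -30,"az": 0,"claw": 1},{"dx": 0.24,"dy": 0,"dz": 0,"ax": 0,"ay": -40,"az": 0,"claw": 1},{"dx": 0.3,"dy": 0,"dz": 0,"ax": 0,"ay": -50,"az": 0,"claw": 1}]}}

```text
clock: 20.3
ee_pos: [517.3, -170.5, 189.3]
eef_rot: [-1.522, 0.457, -0.457]
contact_force: [0.9, 0.1, -1.0]
opening: 12.0
```

Run:
```python
from h import *
show(); print(goal([503.5,-363.6,185],np.radians(82.7)))
```

```text
t 20.3 tcp [ 517.3 -170.5  189.3] jaw 56.6 x [ 0.83 -0.55  0.  ] y [ 0.  0. -1.] F [ 0.9  0.1 -1. ] M [-0.   -0.2   0.04] open 12.0 q [-0.39  0.3   1.56  0.    1.28 -1.37]
(array([ 0.0949,  0.0042, -0.1688]), array([ -0. , -26.1,   0. ]))
```

Request:
{"fn": "move_arm", "kwargs": {"targets": [{"dx": 0.028,"dy": 0,"dz": -0.05,"ax": 0,"ay": -9,"az": 0,"claw": 1},{"dx": 0.056,"dy": 0,"dz": -0.1,"ax": 0,"ay": -18,"az": 0,"claw": 1},{"dx": 0.084,"dy": 0,"dz": -0.15,"ax": 0,"ay": -26,"az": 0,"claw": 1},{"dx": 0.0945,"dy": 0.004,"dz": -0.1688,"ax": 0,"ay": -26,"az": 0,"claw": 1},{"dx": 0.0945,"dy": 0.004,"dz": -0.1688,"ax": 0,"ay": -26,"az": 0,"claw": 1}]}}

```text
clock: 20.92
ee_pos: [502.2, -362.0, 184.2]
eef_rot: [-1.567, 0.109, -0.107]
contact_force: [0.5, 1.3, -1.6]
opening: 11.7
```

Request:
{"fn": "move_arm", "kwargs": {"targets": [{"dx": 0,"dy": 0.02,"dz": 0,"ax": 0,"ay": 0,"az": 0,"claw": 1},{"dx": 0,"dy": 0.04,"dz": 0,"ax": 0,"ay": 0,"az": 0,"claw": 1},{"dx": 0,"dy": 0.04,"dz": 0,"ax": 0,"ay": 0,"az": 0,"claw": 1}]}}

```text
clock: 21.3
ee_pos: [502.6, -359.7, 144.1]
eef_rot: [-1.567, 0.106, -0.103]
contact_force: [0.7, -0.6, -0.7]
opening: 12.0
```

Run:
```python
from h import *
show(); print(goal([503,-363.6,77],np.radians(82.7)))
c,I,D=shot("wrist",'w7.png'); P=cloud(c,D); s=read_state()
hsv=cv2.cvtColor(I,cv2.COLOR_RGB2HSV)
m=(D>0)&(abs(P[...,0]-502)<70)&(abs(P[...,1]+364)<45)&(abs(P[...,2]-62)<4); X=P[m]
print('rack',len(X),cv2.minAreaRect(X[:,:2].astype(np.float32)))
cv2.imwrite('pics/w7c.png',cv2.resize(I[130:400,135:505,::-1],None,fx=2,fy=2))
```

```text
t 21.3 tcp [ 502.6 -359.7  144.1] jaw 82.4 x [ 0.99 -0.13 -0.  ] y [-0.002  0.002 -1.   ] F [ 0.7 -0.6 -0.7] M [ 0.04 -0.12  0.02] open 12.0 q [-0.68  0.5   1.38  0.    1.26 -2.12]
(array([ 0.001 ,  0.0671, -0.0039]), array([-0.1, -0.3, -0.1]))
rack 8170 ((497.5041809082031, -363.7470703125), (60.137142181396484, 89.9140396118164), 83.10806274414062)
```

View pics/w7c.png

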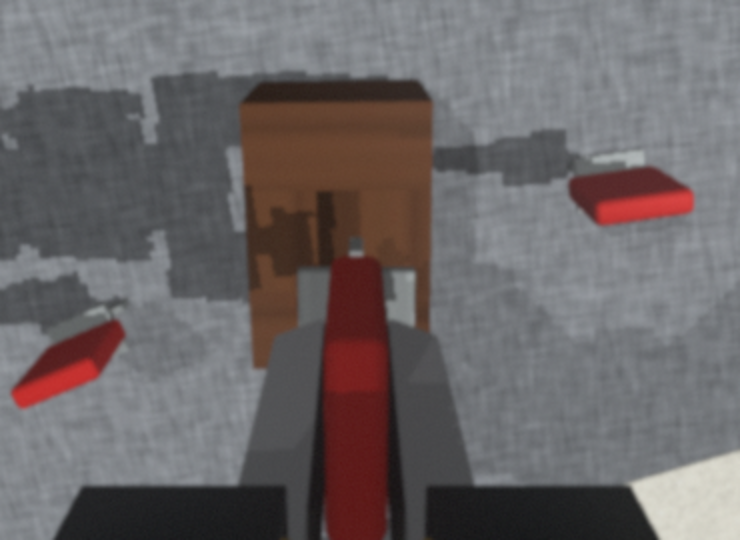

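The crop shows the rack slot at (338,220) and the blade tip at (355,245), about 4 mm off sideways, which matches the computed -3.9 mm. I'll correct this and go down.

Request:
{"fn": "move_arm", "kwargs": {"targets": [{"dx": 0.0,"dy": 0,"dz": -0.0038,"ax": 0,"ay": -0.3,"az": 0,"claw": 1},{"dx": 0.0,"dy": 0.01,"dz": -0.0038,"ax": 0,"ay": -0.3,"az": 0,"claw": 1},{"dx": 0.0,"dy": 0.018,"dz": -0.0038,"ax": 0,"ay": -0.3,"az": 0,"claw": 1},{"dx": 0.0,"dy": 0.03,"dz": -0.0038,"ax": 0,"ay": -0.3,"az": 0,"claw": 1},{"dx": 0.0,"dy": 0.034,"dz": -0.0038,"ax": 0,"ay": -0.3,"az": 0,"claw": 1}]}}

```text
clock: 21.98
ee_pos: [501.7, -365.1, 109.8]
eef_rot: [-1.567, 0.101, -0.099]
contact_force: [-0.3, 0.4, -1.0]
opening: 11.7
```

```bash
python3 -c "
from h import *
show()"
```

```text
t 21.98 tcp [ 501.7 -365.1  109.8] jaw 82.7 x [ 0.99 -0.13 -0.  ] y [-0.001  0.001 -1.   ] F [-0.3  0.4 -1. ] M [ 0.08 -0.19 -0.03] open 11.7 q [-0.69  0.54  1.41  0.    1.19 -2.13]
```

Request:
{"fn": "move_arm", "kwargs": {"targets": [{"dx": 0.001,"dy": 0.012,"dz": 0.0012,"ax": 0,"ay": 0,"az": 0,"claw": 1},{"dx": 0.001,"dy": 0.024,"dz": 0.0012,"ax": 0,"ay": 0,"az": 0,"claw": 1},{"dx": 0.001,"dy": 0.031,"dz": 0.0012,"ax": 0,"ay": 0,"az": 0,"claw": 1},{"dx": 0.001,"dy": 0.0335,"dz": 0.0012,"ax": 0,"ay": 0,"az": 0,"claw": 1},{"dx": 0.001,"dy": 0.0335,"dz": 0.0012,"ax": 0,"ay": 0,"az": 0,"claw": 1}]}}

```text
clock: 22.6
ee_pos: [503.2, -364.4, 77.7]
eef_rot: [-1.569, 0.1, -0.1]
contact_force: [1.2, -0.7, -0.1]
opening: 11.9
```

```bash
python3 -c "
from h import *
show()"
```

```text
t 22.6 tcp [ 503.2 -364.4   77.7] jaw 82.7 x [ 0.99 -0.13  0.  ] y [ 0. -0. -1.] F [ 1.2 -0.7 -0.1] M [ 0.09 -0.14  0.01] open 11.9 q [-0.69  0.58  1.43 -0.    1.13 -2.13]
```

Down the last 2 mm, watching for contact.

Request:
{"fn": "move_arm", "kwargs": {"targets": [{"dx": 0,"dy": 0.001,"dz": 0.0005,"ax": 0,"ay": 0,"az": 0,"claw": 1},{"dx": 0,"dy": 0.002,"dz": 0.0005,"ax": 0,"ay": 0,"az": 0,"claw": 1},{"dx": 0,"dy": 0.002,"dz": 0.0005,"ax": 0,"ay": 0,"az": 0,"claw": 1}]}}

```text
clock: 22.98
ee_pos: [503.3, -363.8, 75.7]
eef_rot: [-1.569, 0.1, -0.1]
contact_force: [-0.3, 0.6, -0.1]
opening: 11.9
```

```bash
python3 -c "
from h import *
show()"
```

```text
t 22.98 tcp [ 503.3 -363.8   75.7] jaw 82.7 x [ 0.99 -0.13  0.  ] y [ 0. -0. -1.] F [-0.3  0.6 -0.1] M [ 0.02 -0.16  0.04] open 11.9 q [-0.68  0.58  1.43  0.    1.13 -2.13]
```

Request:
{"fn": "move_arm", "kwargs": {"targets": [{"dx": 0,"dy": 0.0007,"dz": 0,"ax": 0,"ay": 0,"az": 0,"claw": 1},{"dx": 0,"dy": 0.0007,"dz": 0,"ax": 0,"ay": 0,"az": 0,"claw": 1}]}}

```text
clock: 23.22
ee_pos: [503.4, -363.9, 75.5]
eef_rot: [-1.569, 0.1, -0.1]
contact_force: [-0.7, 2.9, 5.5]
opening: 11.8
```

```bash
python3 -c "
from h import *
show()"
```

```text
t 23.23 tcp [ 503.4 -363.9   75.5] jaw 82.7 x [ 0.99 -0.13  0.  ] y [ 0. -0. -1.] F [-0.7  2.9  5.5] M [ 0.41  0.29 -0.07] open 11.8 q [-0.68  0.58  1.43  0.    1.13 -2.13]
```

The collar is resting on the plate (5.5 N). I'll release and rise.

Request:
{"fn": "move_arm", "kwargs": {"targets": [{"dx": 0,"dy": 0,"dz": 0,"ax": 0,"ay": 0,"az": 0,"claw": 0.5},{"dx": 0,"dy": 0,"dz": 0,"ax": 0,"ay": 0,"az": 0,"claw": 0},{"dx": 0,"dy": 0,"dz": 0,"ax": 0,"ay": 0,"az": 0,"claw": -0.2},{"dx": 0,"dy": 0,"dz": 0,"ax": 0,"ay": 0,"az": 0,"claw": -0.2},{"dx": 0,"dy": 0,"dz": 0,"ax": 0,"ay": 0,"az": 0,"claw": -0.2}]}}

```text
clock: 23.85
ee_pos: [503.3, -363.8, 74.9]
eef_rot: [-1.568, 0.1, -0.1]
contact_force: [0.3, -0.8, -0.7]
opening: 55.7
```

Request:
{"fn": "move_arm", "kwargs": {"targets": [{"dx": 0,"dy": -0.03,"dz": 0,"ax": 0,"ay": 0,"az": 0,"claw": -0.2},{"dx": 0,"dy": -0.08,"dz": 0,"ax": 0,"ay": 0,"az": 0,"claw": -0.2},{"dx": 0,"dy": -0.14,"dz": 0,"ax": 0,"ay": 0,"az": 0,"claw": -0.2},{"dx": -0.06,"dy": -0.17,"dz": 0,"ax": 0,"ay": 0,"az": 0,"claw": -0.2},{"dx": -0.11,"dy": -0.18,"dz": 0,"ax": 0,"ay": 0,"az": 0,"claw": -0.2}]}}

```text
clock: 24.48
ee_pos: [393.1, -349.7, 256.5]
eef_rot: [-1.57, 0.098, -0.101]
contact_force: [0.8, -0.8, 0.1]
opening: 55.9
```

Request:
{"fn": "move_arm", "kwargs": {"targets": [{"dx": -0.05,"dy": 0,"dz": -0.04,"ax": 0,"ay": 0,"az": 0,"claw": -0.2},{"dx": -0.08,"dy": 0,"dz": -0.08,"ax": 0,"ay": 0,"az": 0,"claw": -0.2},{"dx": -0.08,"dy": 0,"dz": -0.1,"ax": 0,"ay": 0,"az": 0,"claw": -0.2},{"dx": -0.08,"dy": 0,"dz": -0.1,"ax": 0,"ay": 0,"az": 0,"claw": -0.2}]}}

```text
clock: 24.98
ee_pos: [301.5, -439.5, 254.7]
eef_rot: [-1.568, 0.102, -0.101]
contact_force: [0.2, 0.7, -1.2]
opening: 56.1
```

Run:
```python
from h import *
show()
c0,I0,D0=None,cv2.imread('pics/scene0.png'),None
out=[]
for n in("top","scene"):
    c,I,D=shot(n,n+'9.png'); P=cloud(c,D); hsv=cv2.cvtColor(I,cv2.COLOR_RGB2HSV)
    red=(D>0)&((hsv[...,0]<8)|(hsv[...,0]>172))&(hsv[...,1]>150)&(hsv[...,2]>60)&(abs(P[...,0]-505)<45)&(abs(P[...,1]+364)<40)&(P[...,2]>70)
    X=P[red]; T=X[X[:,2]>112]; print(n,'key',len(X),X.min(0).round(),X.max(0).round(),cv2.minAreaRect(T[:,:2].astype(np.float32)) if len(T) else '')
    for q in("ink","bowl","weight"):
        r=place_of(n,q)[:1]; print(q,[x["centre"] for x in r])
    if n=="top":
        out.append(cv2.resize(I[220:320,200:360,::-1],(640,400)))
        m=(D>0)&(P[...,0]>500)&(P[...,0]<660)&(abs(P[...,1]-25)<80)&(hsv[...,1]<40)&(hsv[...,2]>120)&(P[...,2]>40); print('lid z',np.percentile(P[m][:,2],[5,50,95]))
    else: out.append(cv2.resize(I[130:230,280:440,::-1],(640,400))); 
cv2.imwrite('pics/fin.png',cv2.resize(np.vstack(out),(480,600)))
```

```text
t 24.98 tcp [ 301.5 -439.5  254.7] jaw 82.6 x [ 0.99 -0.13 -0.  ] y [-0.  0. -1.] F [ 0.2  0.7 -1.2] M [ 0.06 -0.19  0.03] open 56.1 q [-1.04  0.23  1.5   0.    1.42 -2.48]
top key 218 [ 483. -369.   72.] [ 527. -353.  122.] ((505.7207946777344, -362.65118408203125), (12.559236526489258, 43.774322509765625), 83.27024841308594)
ink [[152.5, 279.0]]
bowl [[436.3, 201.6]]
weight [[143.4, 194.2]]
lid z [62.68164136 66.22544301 69.85982274]
scene key 279 [ 483. -373.   70.] [ 527. -358.  121.] ((504.66790771484375, -364.8055114746094), (11.531407356262207, 41.55569076538086), 83.99065399169922)
ink [[408.7, 161.6]]
bowl [[255.3, 391.9]]
weight [[488.1, 196.9]]
```

View pics/fin.png

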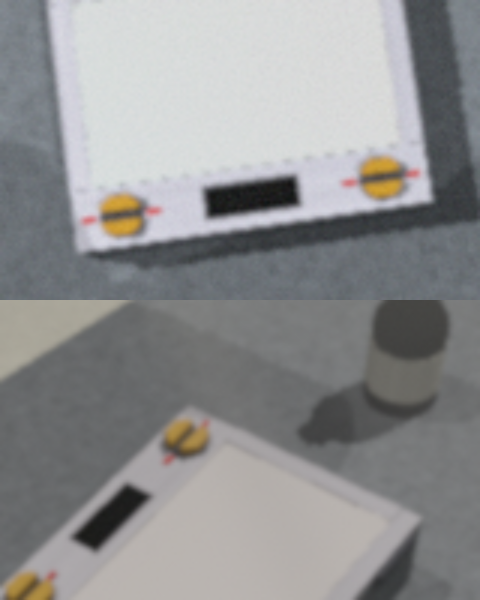

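View pics/scene9.png

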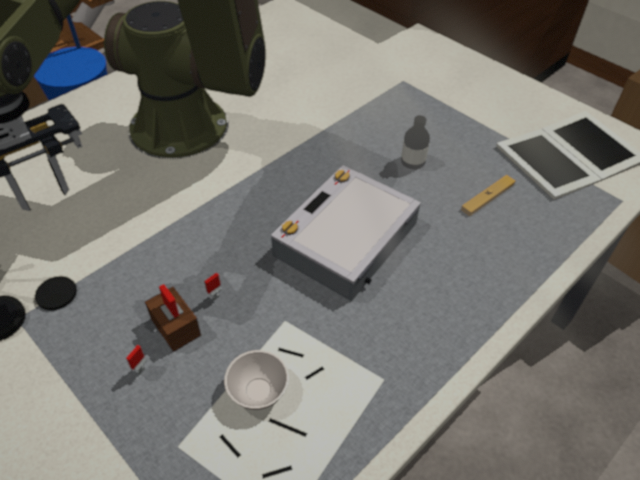

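The lid is shut and both slots are in line with their red marks (top-view crop, heads at (122,214) and (382,177)). The key stands in the rack at (168,300) in the scene view, at the same pose and height as at the start. The bottle, bowl and weight have not moved, and the arm is clear.

```bash
python3 -c "
from plant import *
print(finish_job())"
```

```text
the job is handed in; nothing more can be done
None
```

I did the job in the order asked and handed it in at about 25 s on the clock; no verdict was reported.

- **Lid:** I pressed it shut on the black pad. The fingers stopped at 67.9 mm with 36 N; a shut lid is 68 mm.
- **Screws:** I turned the right one, then the left, using only the red-handled key. The torque rose to 0.51 N m on the right and 0.56 N m on the left, well above the 0.08 N m needed to turn them, so both reached their stops.
- **Key:** It stands in the rack with its collar on the plate, and I let go of it. Both cameras put it within about 1 mm of where it started, handle top at the same height.

In the last pictures the lid is shut, both slots lie along their red marks, and the ink bottle, bowl and paperweight look unmoved. The arm was clear of everything.

- **Camera disagreement:** The wrist camera and the fixed cameras disagreed by about 4 mm on the key's x position. I aimed between them and corrected from wrist views, and the blade still went into both screw slots and the rack.
- **Lid depth reading:** The final top-camera depth reading gave the lid a middle value of 66 mm (63–70 mm), a little under 68 mm and about what the camera's accuracy allows.

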